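# Press the sound sample boards

### The job

Sort the freshly faced sample boards on the desk mat: put the damaged ones (a corner broken off, a notch out of an edge, or too short) in the red tray, and stack all the sound ones squarely on the raised metal bed of the green screw press, filling its length so that their ends lie under the pad. Then wind the crank down clockwise until the pad meets the top board and nip it up snug, without forcing it, and let go. Leave the mug, the rubber duck and the stapler where they are.

Things in the scene. Friction and masses are not known exactly. Their poses are not given: they have to be found in the camera images.
- board1_mid (a point): Sound sample board (dark wood face), full rectangle 160 x 50 mm, 18 mm thick, with one coloured face; lies flat on the 2 mm thick desk mat. Point at its centre, half-way up; x along its length, y across its width, z up out of the coloured face. About 0.11 kg. May be absent.
- board2_mid (a point): Sound sample board (light grey face), full rectangle 160 x 50 mm, 18 mm thick, with one coloured face; lies flat on the 2 mm thick desk mat. Point at its centre, half-way up; x along its length, y across its width, z up out of the coloured face. About 0.11 kg. May be absent.
- board3_mid (a point): Sound sample board (mid-brown wood face), full rectangle 160 x 50 mm, 18 mm thick, with one coloured face; lies flat on the 2 mm thick desk mat. Point at its centre, half-way up; x along its length, y across its width, z up out of the coloured face. About 0.11 kg. May be absent.
- broken_mid (a point): Damaged sample board (light grey face): a full board outline with the corner at +x +y broken away in steps (46 mm along, 30 mm across). Outline 160 x 50 mm, 18 mm thick, with one coloured face; lies flat on the 2 mm thick desk mat. Point at its centre, half-way up; x along its length, y across its width, z up out of the coloured face. About 0.11 kg. May be absent.
- short_mid (a point): Damaged sample board (dark wood face): only 104 mm long, else as the rest (50 mm wide, 18 mm thick). Point at its centre, half-way up; x along its length, y across its width, z up. May be absent.
- notched_mid (a point): Damaged sample board (mid-brown face): a notch out of its +y long edge, 22 mm deep, from 24 to 62 mm along +x of its centre. Outline 160 x 50 mm, 18 mm thick, with one coloured face; lies flat on the 2 mm thick desk mat. Point at its centre, half-way up; x along its length, y across its width, z up out of the coloured face. About 0.11 kg. May be absent.
- tray_in (a point): Centre of the inner floor of the red open reject tray, fixed to the desk: inside 202 (x) x 142 (y) mm, floor 4 mm above the desk, rim 48 mm above the desk, walls 4 mm.
- bed (a point): Centre of the top of the screw press's raised bare-metal bed, 170 mm (x) by 60 mm (y), 25 mm above the desk, on a steel base plate 100 mm wide and 12 mm high. Boards lie lengthwise on it (length along x, either way round), one on another. Slide them in level from the bed's -x end, under the press head, held about 25 mm off their centre towards -x so that the hand keeps clear of the head.
- press: Green C-frame screw press bolted to the desk, its x along the bed. Origin on the desk under the upright screw axis, 60 mm from the bed's centre along +x. Its head, 44 mm wide, spans 132 to 176 mm above the desk from 22 mm before the axis to the spine, 80 mm beyond it on +x. The crank turns above the head.
- pad: Round steel pad, 44 mm across, at the lower end of the press screw. Origin at the centre of its flat underside. At the start it stands about 80 mm above the bed, so that 3 boards (54 mm) pass under it. Moves straight down with the screw.
- crank (a joint): Angle of the press crank (rad), between -0.9 and 0.9 at the start; grows as the crank is turned clockwise seen from above, which lowers the pad by 10 mm a turn (crank, screw and handle go down with it). At 0 the crank arm points along the bed's +x (away from the boards). Can be turned to about 34.
- handle_grip (a point): Middle of the crank's upright black handle, 25 mm thick, 58 mm tall, 55 mm from the screw axis, at the start about 276 mm above the desk; the crank arm is 30 mm below. Grip it from above and carry it round: it spins on its pin, so the hand need not turn. Free running takes 2 to 3 N; with the pad on the boards it stiffens within a fraction of a turn: stop at 6 to 10 N. The screw holds when let go.
- mug: Blue mug, 80 mm across, 92 mm tall. Bystander. Origin at its underside.
- duck: Yellow rubber duck, 70 mm tall. Bystander. Origin at its underside.
- stapler: Blue and black stapler, 150 mm long. Bystander. Origin at its underside.

How it is judged (in metres and radians):
On the way, in this order (a step that is already met when the one before it is completed fails the run):
1. every sound board present lies in the stack on the press bed, with the pad still clear of it (horizontal distance between each of board1_mid, board2_mid, board3_mid and bed below 0.02 m and angle between the x axis of each of board1_mid, board2_mid, board3_mid and the x axis of bed, either way round below 0.2 rad and angle between the z axis of each of board1_mid, board2_mid, board3_mid and the z axis of bed, either way round below 0.08 rad and height (world z) of each of board1_mid, board2_mid, board3_mid below 0.09 m and contact force between pad and anything else below 2 N), for 0.2 s.
2. the pad presses on the stack with more than 20 N (horizontal distance between each of board1_mid, board2_mid, board3_mid and bed below 0.02 m and angle between the x axis of each of board1_mid, board2_mid, board3_mid and the x axis of bed, either way round below 0.2 rad and angle between the z axis of each of board1_mid, board2_mid, board3_mid and the z axis of bed, either way round below 0.08 rad and height (world z) of each of board1_mid, board2_mid, board3_mid below 0.09 m and contact force between pad and anything else above 20 N), for 0.2 s.
At the end, for the whole second after the job is handed in: All sound boards present lie flat in one stack on the bed, their centres within 20 mm (horizontally) of the bed's centre and their length within 0.2 rad of the bed's; all damaged boards present lie inside the red tray; the pad presses on the stack with more than 20 N after the handle is released (all of step 2 and x of broken_mid in the frame of tray_in between -0.085 and 0.085 m and y of broken_mid in the frame of tray_in between -0.06 and 0.06 m and height (world z) of each of broken_mid, short_mid, notched_mid below 0.065 m and x of short_mid in the frame of tray_in between -0.085 and 0.085 m and y of short_mid in the frame of tray_in between -0.06 and 0.06 m and x of notched_mid in the frame of tray_in between -0.085 and 0.085 m and y of notched_mid in the frame of tray_in between -0.06 and 0.06 m and contact force between pad and anything else below 600 N); the robot touches nothing.
It fails at once if the press is forced: the pad presses with more than 600 N (contact force between pad and anything else above 600 N).
It fails at once if the mug is moved by more than 30 mm (distance of mug from where it was at the start of the episode above 0.03 m).
It fails at once if the duck is moved by more than 30 mm (distance of duck from where it was at the start of the episode above 0.03 m).
It fails at once if the stapler is moved by more than 30 mm (distance of stapler from where it was at the start of the episode above 0.03 m).
Of board1, board2, board3 only 2 to 3 are there at a start; the rules pass over those that are not, and their reading is None.
Of broken, short, notched only 2 to 3 are there at a start; the rules pass over those that are not, and their reading is None.
At some moment in a run one of broken, short, notched may be knocked a few centimetres aside while the robot is not near it.
Once in a run the grip may slacken for a moment while it holds something.
It also fails if it takes over 210 s, if anything falls off the work surface, if the arm or the gripper's body presses on something with over 40 N, if the wrist force passes 120 N, or if a joint passes its speed limit or range.

### The arm

A 6-joint arm with a two-finger parallel gripper is mounted at the origin on the work surface. World frame = base frame: x ahead of the robot, y to its left, z up, the work surface at z = 0. Lengths are in m, angles in degrees, forces in N, time in s.
With the tool pointing down it reaches from about 0.375 to 0.9 m from the base axis. Payload 3.1 kg.
Tool frame: the origin (TCP) lies at the very end of the fingers, on their centre line; the grasp point (between the pads) lies 19 mm behind it; z points along the fingers, y is the direction in which the jaws open and shut (so a half turn about z gives the same grasp; the last joint's range is limited). The gripper opens to 87 mm and grips with 3 to 60 N. Pads are 19 mm wide; open, the fingers measure 117 mm over their backs; the gripper's body (75 mm by 190 mm) begins 51 mm behind the grasp point.
Start: joints at [-79.956, 30.224, 82.088, -0, 67.689, -10.227], TCP at [0.217, -0.586, 0.189] pointing down, gripper open.
Joint ranges: [-176.69, 176.69], [-43.24, 126.21], [12.49, 139.97], [-82, 262], [0, 151.66], [-163.58, 163.58]. Speed limits (degrees/s): [159.86, 159.86, 180, 180, 180, 180].

### API

Orientations are given as a 3x3 rotation matrix whose columns are the frame's x, y, z axes.
In Python, from rig import bot gives the robot as it stands. The module is installed in compiled form; this text tells all that it offers.
- The arm moves only by the tool play_rows, never from a script. Its argument "targets" is a list of rows, each a list of 7 numbers: the closure, from 0 (fully open) to 1 (shut), then the shift along the world's x, y, z in m, then the turn, a rotation vector about the world's x, y, z in rad. A call has 1 to 12 rows; each row shifts and turns the commanded pose from where the row before left it; what a row does not reach is not made up. A row lasts 1/8 s, in which the tool goes at most 62.5 mm and 10.7 degrees, less where a joint would pass 70% of its speed; a pose out of reach is approached as far as the arm can. A call with a gripper value outside its range is refused whole. The fingers move at their own pace and stop on an object; the grip force is fixed at half the most. Time passes only in rows, so rows that do not move let the fingers close. It gives the time, the measured TCP pose, the force and the opening at its end, in the units of the state.
- bot.read_state(): the state, without advancing time (a new reading comes with each control period).
- bot.capture(name): name is "side" or "top"; returns the picture (420x560x3 uint8, blue, green, red); there is no depth.
- bot.get_calibration(name): a dict with "fx", "fy", "cx", "cy" (pixels), "k1" (the pictures are not rectified: a ray, as slopes to the right and down, at radius r is drawn at 1 + k1 r^2 times it, then the intrinsics apply), "R" (3x3) and "t" (3): a world point X has camera coordinates R X + t. Camera axes: x right, y down, z forward; pixel columns grow to the right and rows downward; lengths in m; the calibration is good to about 2 mm. A picture is of the moment at which its call begins. get_calibration takes no time and is no camera call.
- bot.hand_in(): hands the job in, once; it reports no verdict.
The state is a dict: "time_s": time; "joint_positions": joint angles; "qvel": joint speeds; "tau": joint torques, N m; "position": TCP position; "tcp_rot": TCP orientation; "force": force on the tool from outside, world axes, zero at the start; "moment": the same for the moment, N m; "opening": opening from 0.0 (shut) to 1.0 (fully open).
Only numpy, scipy, OpenCV 4.12 (cv2) and the standard library are available. Lean on these libraries where they do the work, as an engineer would, in place of code of your own. Each camera call takes 0.05 s, during which the arm holds its last target. There are 200 camera calls.

## Working session

There is one attempt and no reset: what is moved stays moved. The work goes in short steps, Python scripts to look and compute and a tool call to move; the robot and the scene stay as the last step left them, time stands still between calls to the robot, and variables do not carry over. Pictures are saved under pics/ and viewed, about 12 in all and at most 16, crops included, and the job is handed in when it is done.

Besides the shell and the picture viewer there is one more tool, called as name([rows], argument=value, ...), one row to a line, values as JSON. play_rows: Moves the arm, as the interface text tells. Its arguments: {"type":"object","properties":{"targets":{"type":"array","items":{"type":"array","items":{"type":"number"}}}},"required":["targets"]}

```bash
mkdir -p pics; cat > h.py <<'E'
import numpy as np, cv2
from rig import bot
def snap(n,f):
    im=bot.capture(n); cv2.imwrite('pics/'+f+'.png',im); return im
def ray(n,uv):
    c=bot.get_calibration(n)
    d=np.array([(uv[0]-c['cx'])/c['fx'],(uv[1]-c['cy'])/c['fy']]); s=d.copy()
    for _ in range(30): s=d/(1+c['k1']*(s@s))
    R=np.array(c['R']);t=np.array(c['t'])
    return -R.T@t, R.T@np.array([s[0],s[1],1])
def onz(n,uv,z):
    o,d=ray(n,uv); return o+d*(z-o[2])/d[2]
def proj(n,X):
    c=bot.get_calibration(n); p=np.array(c['R'])@np.array(X)+np.array(c['t']); s=p[:2]/p[2]; s=s*(1+c['k1']*(s@s))
    return np.array([c['fx']*s[0]+c['cx'],c['fy']*s[1]+c['cy']])
def st():
    s=bot.read_state(); print(round(s['time_s'],2),np.round(s['position'],4),'F',np.round(s['force'],1),'op',round(s['opening'],3),'q',np.round(s['joint_positions'],1)); return s
E
python3 - <<'E'
from h import *
for n in('top','side'):
    snap(n,n+'0'); c=bot.get_calibration(n); print(c, -np.array(c['R']).T@np.array(c['t']))
s=st(); print(np.round(s['tcp_rot'],3))
E
```

```text
{'fx': 499.1114963454906, 'fy': 499.1114963454906, 'cx': 288.875453113282, 'cy': 214.60455318895683, 'k1': -0.06680640448887347, 'R': array([[-1.98422674e-03, -9.99928405e-01,  1.18003100e-02],
       [-9.89014766e-01,  2.18163548e-04, -1.47816593e-01],
       [ 1.47803435e-01, -1.19639824e-02, -9.88944391e-01]]), 't': array([-0.03953479,  0.62483385,  1.53018074])} [ 0.39172548 -0.02136122  1.606091  ]
{'fx': 462.83112068823505, 'fy': 462.83112068823505, 'cx': 277.89453050256435, 'cy': 211.11566956038408, 'k1': -0.11355706498169395, 'R': array([[-0.78327935, -0.62124906,  0.02287067],
       [-0.36693263,  0.4323103 , -0.82369185],
       [ 0.50183056, -0.65357281, -0.56657628]]), 't': array([0.46231246, 0.37031224, 0.86424065])} [0.06429708 0.69196558 0.78410803]
0.1 [ 0.2164 -0.5855  0.1884] F [ 1.1 -0.3  1. ] op 0.999 q [-80.   30.3  82.2  -0.   67.7 -10.2]
[[ 0.938  0.347 -0.   ]
 [ 0.347 -0.938  0.002]
 [ 0.    -0.002 -1.   ]]
```

View pics/top0.png

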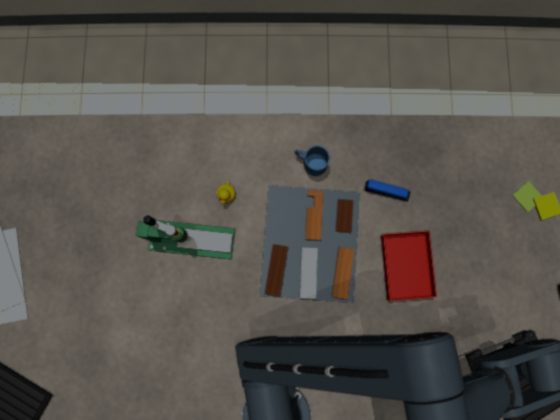

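View pics/side0.png

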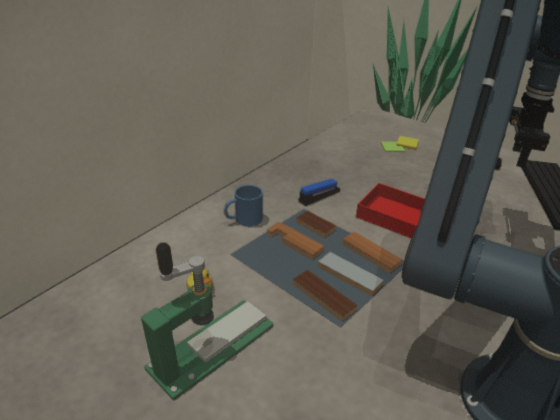

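The top view (up = +x, left = +y) shows the mat with five boards: notched brown (315,215), short dark (344,215), dark (276,270), grey (309,272) and brown (343,273). The red tray is at (408,265), the press at (190,238) with the handle at (150,220), the duck at (226,193), the mug at (316,160) and the stapler at (387,189). The side view agrees.

```bash
cat > seg.py <<'E'
from h import *
def boards(im,n='top',z=0.02,draw=None,amin=150):
    # mat outline: gray-blue; find blobs that differ from mat colour in mat roi
    out=[]
    hsv=cv2.cvtColor(im,cv2.COLOR_BGR2HSV)
    ms={'brown':cv2.inRange(hsv,(5,120,110),(20,255,255)),'dark':cv2.inRange(hsv,(0,110,40),(14,255,109)),'grey':cv2.inRange(hsv,(0,0,125),(180,40,255))}
    for k,m in ms.items():
        m=cv2.morphologyEx(m,cv2.MORPH_CLOSE,np.ones((3,3)))
        for c in cv2.findContours(m,cv2.RETR_EXTERNAL,cv2.CHAIN_APPROX_NONE)[0]:
            a=cv2.contourArea(c)
            if a<amin: continue
            w=np.array([onz(n,p[0],z)[:2] for p in c.astype(float)])
            if not(0.3<w[:,0].mean()<0.8 and -0.6<w[:,1].mean()<0.5): continue
            r=cv2.minAreaRect((w*1000).astype(np.float32))
            out.append((k,np.round(r[0],1),np.round(r[1],1),round(r[2],1),int(a)))
    return out
E
python3 - <<'E'
from seg import *
im=cv2.imread('pics/top0.png')
for b in boards(im): print(b)
for p in [(281,245),(276,270),(309,272),(343,273),(315,225),(344,215),(300,235),(215,240),(408,265)]: print(p,im[p[1],p[0]],cv2.cvtColor(im[p[1]:p[1]+1,p[0]:p[0]+1],cv2.COLOR_BGR2HSV)[0,0])
a=cv2.resize(im[175:315,250:450],None,fx=4,fy=4,interpolation=cv2.INTER_CUBIC); 
cv2.imwrite('pics/z1.png',cv2.convertScaleAbs(a,alpha=1.5))
b=cv2.resize(im[170:270,120:250],None,fx=5,fy=5,interpolation=cv2.INTER_CUBIC); cv2.imwrite('pics/z2.png',cv2.convertScaleAbs(b,alpha=1.5))
E
```

```text
('brown', array([ 446.4, -214.2]), array([ 41.3, 151. ]), 81.0, 397)
('brown', array([ 629.8, -122.1]), array([ 43.6, 153.9]), 88.2, 487)
('dark', array([ 443.1, -211.3]), array([ 49.5, 159.9]), 81.2, 287)
('dark', array([4.521e+02, 2.000e-01]), array([ 45.3, 156.5]), 80.7, 647)
('dark', array([ 466.1, -421.4]), array([216.1, 160.7]), 3.8, 3248)
('dark', array([ 626.4, -218.9]), array([ 46., 102.]), 85.3, 405)
('grey', array([ 445.6, -102.6]), array([ 44.4, 152.8]), 87.7, 626)
('grey', array([545.8, 216.3]), array([138.5,  53.7]), 83.9, 573)
(281, 245) [56 59 70] [ 6 51 70]
(276, 270) [19 36 67] [ 11 183  67]
(309, 272) [135 132 127] [101  15 135]
(343, 273) [ 38  75 122] [ 13 176 122]
(315, 225) [ 36  73 120] [ 13 179 120]
(344, 215) [17 33 64] [ 10 187  64]
(300, 235) [92 86 76] [101  44  92]
(215, 240) [134 130 126] [105  15 134]
(408, 265) [ 23  28 128] [  1 209 128]
```

View pics/z1.png

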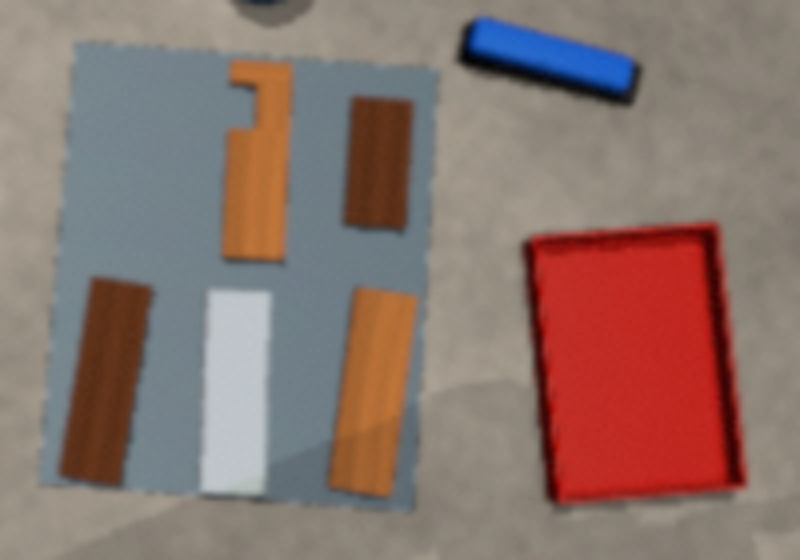

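View pics/z2.png

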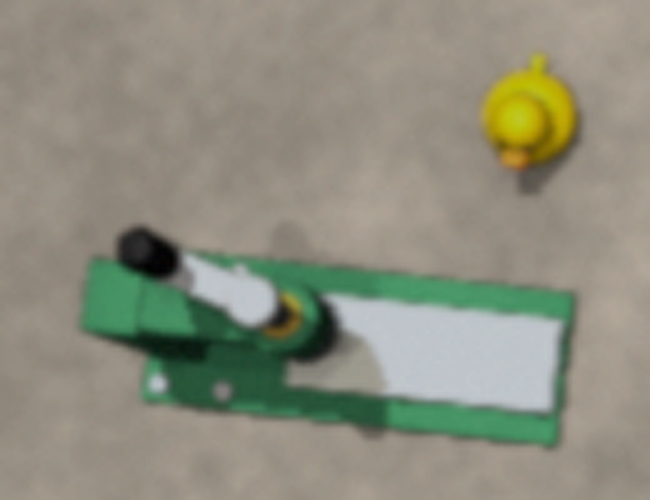

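Crops: notched, short and three full boards (dark, grey, brown), all separate. The bed's free end is at crop-2 (563,320)-(550,410), and the crank arm points roughly +x of the press and slightly to world +x. Next I'll refine the press, tray and handle.

```bash
python3 - <<'E'
from h import *
top=cv2.imread('pics/top0.png'); side=cv2.imread('pics/side0.png')
def cl(im,lo,hi,n,z,roi,k=0):
    m=cv2.inRange(cv2.cvtColor(im,cv2.COLOR_BGR2HSV),lo,hi); mm=np.zeros_like(m); x0,y0,x1,y1=roi; mm[y0:y1,x0:x1]=m[y0:y1,x0:x1]
    c=max(cv2.findContours(mm,cv2.RETR_EXTERNAL,cv2.CHAIN_APPROX_NONE)[0],key=cv2.contourArea)
    w=np.array([onz(n,p[0],z)[:2]*1000 for p in c.astype(float)],np.float32); return c[:,0],w
# red tray rim
c,w=cl(top,(0,150,50),(8,255,255),'top',0.048,(370,220,450,310)); print('tray',cv2.minAreaRect(w),len(w))
# bed: fit long edges, end
c,w=cl(top,(0,0,110),(180,40,255),'top',0.025,(195,220,245,265)); r=cv2.minAreaRect(w); print('bed part',r); print(np.round(cv2.boxPoints(r)))
c,w=cl(top,(60,80,30),(90,255,255),'top',0.012,(140,210,245,265)); e=w[c[:,0]>200]; r=cv2.minAreaRect(e); print('base right part',r); print(np.round(cv2.boxPoints(r)))
# handle top & side triangulation by dark blob
for n,im,roi in(('top',top,(138,208,160,230)),('side',side,(150,235,178,280))):
    g=im.max(2); m=np.zeros_like(g); x0,y0,x1,y1=roi; m[y0:y1,x0:x1]=(g[y0:y1,x0:x1]<38)*255
    c=max(cv2.findContours(m.astype(np.uint8),cv2.RETR_EXTERNAL,cv2.CHAIN_APPROX_NONE)[0],key=cv2.contourArea); M=cv2.moments(c); print(n,'handle',M['m10']/M['m00'],M['m01']/M['m00'],cv2.boundingRect(c))
    for z in(.276,): print(onz(n,(M['m10']/M['m00'],M['m01']/M['m00']),z))
# screw hub (top): light hub end of arm ~ crop (250,300)
print('hub', onz('top',(120+250/5,170+298/5),0.25))
E
```

```text
tray ((464.5526123046875, -414.27093505859375), (208.71463012695312, 155.1033172607422), 4.268420696258545) 225
bed part ((544.3123779296875, 204.04177856445312), (116.6028823852539, 58.88583755493164), 83.8721694946289)
[[509. 149.]
 [567. 143.]
 [580. 259.]
 [521. 265.]]Traceback (most recent call last):
  File "<stdin>", line 11, in <module>
  File "<stdin>", line 6, in cl
  File "h.py", line 12, in onz
    o,d=ray(n,uv); return o+d*(z-o[2])/d[2]
        ~~~^^^^^^
  File "h.py", line 6, in ray
    c=bot.get_calibration(n)
ValueError: time passes only in moves, steps and waits
```

```bash
sed -i 's/^from rig import bot/from rig import bot\nCAL={n:bot.get_calibration(n) for n in ("top","side")}/; s/c=bot.get_calibration(n)/c=CAL[n]/' h.py; python3 - <<'E'
from h import *
top=cv2.imread('pics/top0.png'); side=cv2.imread('pics/side0.png')
P={}
for n,im,roi in(('top',top,(138,208,160,230)),('side',side,(150,235,178,280))):
    g=im.max(2); m=np.zeros_like(g); x0,y0,x1,y1=roi; m[y0:y1,x0:x1]=(g[y0:y1,x0:x1]<38)*255
    c=max(cv2.findContours(m.astype(np.uint8),cv2.RETR_EXTERNAL,cv2.CHAIN_APPROX_NONE)[0],key=cv2.contourArea); M=cv2.moments(c); P[n]=(M['m10']/M['m00'],M['m01']/M['m00']); print(n,P[n],cv2.boundingRect(c),onz(n,P[n],.276),onz(n,P[n],.290))
(o1,d1),(o2,d2)=ray('top',P['top']),ray('side',P['side'])
s=np.linalg.lstsq(np.c_[d1,-d2],o2-o1,rcond=None)[0]; print('tri',o1+s[0]*d1,o2+s[1]*d2)
print('hub', onz('top',(170,229.6),0.25))
# side view bed corners check
for X in [(.538,.146,.025),(.547,.2295,.025),(.553,.29,.105),(.553,.29,.25)]: print(X,proj('top',X),proj('side',X))
E
```

```text
top (149.27611940298507, 220.544776119403) (144, 216, 12, 10) [0.57441045 0.33885214 0.276     ] [0.57248758 0.33506068 0.29      ]
side (161.33333333333331, 266.66666666666663) (161, 266, 3, 3) [0.56053376 0.35682844 0.276     ] [0.54686085 0.36606254 0.29      ]
tri [0.57694954 0.34385865 0.25751342] [0.57814342 0.34493563 0.25796907]
hub [0.55296039 0.28781152 0.25      ]
(0.538, 0.146, 0.025) [230.21227638 242.65514004] [255.77812426 307.91062215]
(0.547, 0.2295, 0.025) [204.01576567 239.82808304] [226.98582985 327.96403988]
(0.553, 0.29, 0.105) [179.97775793 235.2522917 ] [201.56191557 317.07638902]
(0.553, 0.29, 0.25) [169.20511245 229.58531338] [195.34830876 260.4582824 ]
```

play_rows([
  [0,0.0175,0.049,-0.007,0,0,-0.13],
  [0,0.0175,0.049,-0.007,0,0,-0.13],
  [0,0.0175,0.049,-0.007,0,0,-0.13],
  [0,0.0175,0.049,-0.007,0,0,-0.127],
  [0,0.0175,0.049,-0.007,0,0,0],
  [0,0.0175,0.049,-0.007,0,0,0],
  [0,0.0175,0.049,-0.007,0,0,0],
  [0,0.0175,0.049,-0.007,0,0,0],
  [0,0.0175,0.049,-0.007,0,0,0],
  [0,0.0175,0.049,-0.007,0,0,0],
  [0,0.0175,0.05,-0.007,0,0,0],
  [0,0.0175,0.05,-0.007,0,0,0],
])

```text
time_s: 1.6
position: [0.427, 0.0054, 0.105]
tcp_rot: [[0.987, -0.163, 0.0], [-0.163, -0.987, -0.0], [0.0, 0.0, -1.0]]
force: [1.6, -0.6, -0.3]
opening: 0.997
```

```bash
python3 -c "
from h import *
s=st();print(np.round(s['tcp_rot'],3));snap('top','top1')"
```

```text
1.6 [0.427  0.0054 0.105 ] F [ 1.6 -0.6 -0.3] op 0.997 q [-14.3  23.8 114.6  -0.   41.6  85. ]
[[ 0.987 -0.163  0.   ]
 [-0.163 -0.987 -0.   ]
 [ 0.     0.    -1.   ]]
```

play_rows([
  [0,0,0,-0.04,0,0,0],
  [0,0,0,-0.035,0,0,0],
  [0,0,0,-0.018,0,0,0],
  [0,0,0,-0.006,0,0,0],
  [0,0,0,0,0,0,0],
  [1,0,0,0,0,0,0],
  [1,0,0,0,0,0,0],
  [1,0,0,0,0,0,0],
  [1,0,0,0,0,0,0],
  [1,0,0,0,0,0,0],
])

```text
time_s: 2.9
position: [0.4266, 0.0037, 0.0063]
tcp_rot: [[0.987, -0.162, 0.0], [-0.162, -0.987, -0.0], [0.0, 0.0, -1.0]]
force: [-0.4, -0.7, -0.1]
opening: 0.519
```

play_rows([
  [1,0,0,0.03,0,0,0],
  [1,0,0,0.044,0,0,0],
  [1,0.0105,0.0082,0,0,0,0.1627],
  [1,0.0105,0.0082,0,0,0,0.1627],
  [1,0.0105,0.0082,0,0,0,0.1627],
  [1,0.0105,0.0082,0,0,0,0.1627],
  [1,0.0105,0.0082,0,0,0,0.1627],
  [1,0.0105,0.0082,0,0,0,0.1627],
  [1,0.0105,0.0082,0,0,0,0.1627],
  [1,0.0105,0.0082,0,0,0,0.1627],
  [1,0.0105,0.0082,0,0,0,0.1627],
  [1,0.0105,0.0082,0,0,0,0.1627],
])

```text
time_s: 4.4
position: [0.5315, 0.0861, 0.08]
tcp_rot: [[0.101, 0.995, -0.001], [0.995, -0.101, 0.0], [-0.0, -0.001, -1.0]]
force: [0.3, -0.6, 0.7]
opening: 0.006
```

```bash
python3 -c "
from seg import *
st();im=snap('top','top2');b=snap('side','side2')
a=cv2.resize(im[160:300,130:330],None,fx=4,fy=4);cv2.imwrite('pics/z3.png',cv2.convertScaleAbs(a,alpha=1.5))"
```

```text
4.4 [0.5315 0.0861 0.08  ] F [ 0.3 -0.6  0.7] op 0.006 q [ -2.7  32.7 100.2  -0.   47.2   3.1]
```

View pics/side2.png

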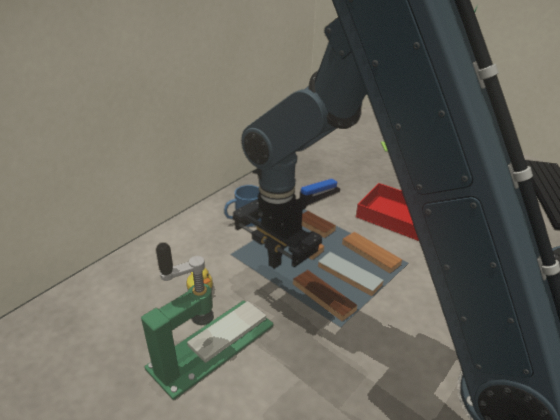

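Side view: the hand at (285,235) holds nothing, and the dark board is still on the mat at about (325,295). I'll measure where it is now.

```bash
python3 -c "
from seg import *
for b in boards(cv2.imread('pics/top2.png')):print(b)
im=cv2.imread('pics/side2.png');a=cv2.resize(im[170:330,230:430],None,fx=4,fy=4);cv2.imwrite('pics/z4.png',cv2.convertScaleAbs(a[:600],alpha=1.5))"
```

```text
('brown', array([ 443.5, -212.5]), array([ 45.5, 158.2]), 81.2, 646)
('brown', array([ 629.9, -121.8]), array([ 46.1, 154.6]), 87.1, 526)
('dark', array([452.4,   0.5]), array([ 45.7, 156. ]), 80.1, 342)
('dark', array([ 465.9, -421.7]), array([215.6, 160.6]), 4.0, 3219)
('dark', array([ 626.4, -219. ]), array([ 46., 102.]), 85.7, 402)
('grey', array([ 444.1, -102.2]), array([ 47.6, 154.7]), 89.5, 678)
('grey', array([550.2, 250.1]), array([57.7, 70.9]), 0.0, 245)
```

View pics/z3.png

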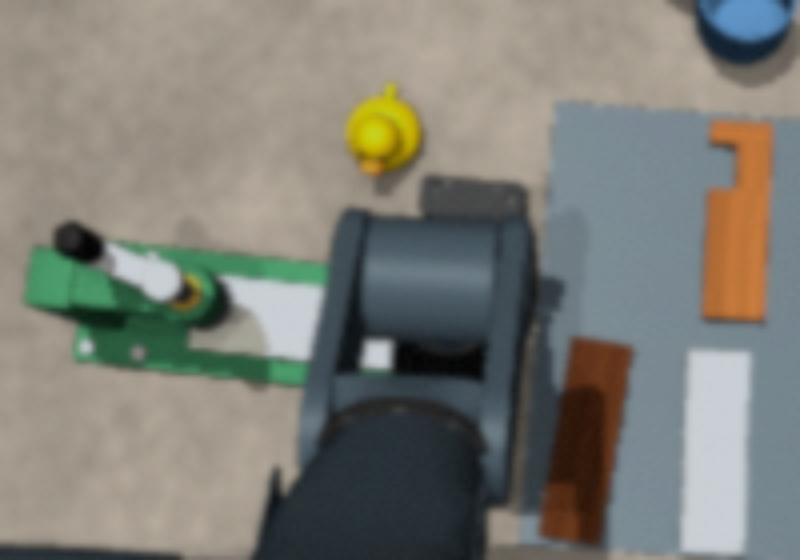

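The dark board hasn't moved; the fingers had simply not finished closing when I lifted. I'll go back and allow more closing time.

play_rows([
  [0,-0.0104,-0.0081,0,0,0,-0.164],
  [0,-0.0104,-0.0081,0,0,0,-0.164],
  [0,-0.0104,-0.0081,0,0,0,-0.164],
  [0,-0.0104,-0.0081,0,0,0,-0.164],
  [0,-0.0104,-0.0081,0,0,0,-0.164],
  [0,-0.0104,-0.0081,0,0,0,-0.164],
  [0,-0.0104,-0.0081,0,0,0,-0.164],
  [0,-0.0104,-0.0081,0,0,0,-0.164],
  [0,-0.0104,-0.0081,0,0,0,-0.164],
  [0,-0.0104,-0.0081,0,0,0,-0.164],
  [0,0,0,0,0,0,0],
])

```text
time_s: 5.88
position: [0.4261, 0.0045, 0.0802]
tcp_rot: [[0.984, -0.177, -0.002], [-0.177, -0.984, 0.0], [-0.002, -0.0, -1.0]]
force: [0.2, 0.0, -0.4]
opening: 0.993
```

play_rows([
  [0,0,0,-0.04,0,0,0],
  [0,0,0,-0.026,0,0,0],
  [0,0,0,-0.008,0,0,0],
  [0,0,0,0,0,0,0],
  [1,0,0,0,0,0,0],
  [1,0,0,0,0,0,0],
  [1,0,0,0,0,0,0],
  [1,0,0,0,0,0,0],
  [1,0,0,0,0,0,0],
  [1,0,0,0,0,0,0],
  [1,0,0,0,0,0,0],
  [1,0,0,0,0,0,0],
])

```text
time_s: 7.38
position: [0.4275, 0.0047, 0.0062]
tcp_rot: [[0.985, -0.175, -0.0], [-0.175, -0.985, 0.0], [-0.0, -0.0, -1.0]]
force: [0.4, -0.5, -0.2]
opening: 0.17
```

```bash
python3 -c "
from seg import *
st();im=snap('side','side3');snap('top','top3')
a=cv2.resize(im[200:340,240:400],None,fx=4,fy=4,interpolation=cv2.INTER_CUBIC);cv2.imwrite('pics/z5.png',cv2.convertScaleAbs(a,alpha=2))"
```

```text
7.38 [0.4275 0.0047 0.0062] F [ 0.4 -0.5 -0.2] op 0.17 q [-14.4  36.3 118.3   0.   25.3  85.7]
```

View pics/z5.png

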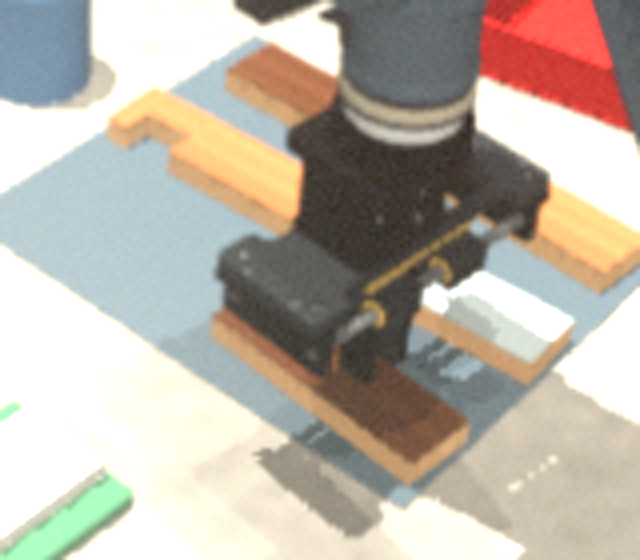

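The crop shows the closed fingers ending at about (360,375), which is over the top face of the dark board and not straddling it. I'll check where the reported TCP projects.

```bash
python3 -c "
from seg import *
for z in(.006,.02,.03,.04):
  p=proj('side',(.4275,.0047,z));print(z,p,(p-[240,200])*4)
for X in [(.4275,.0047,.02),(.373,.014,.02),(.531,-.012,.02)]: print((proj('side',X)-[240,200])*4)
for b in boards(cv2.imread('pics/top3.png')):print(b)"
```

```text
0.006 [331.39029239 301.45168426] [365.56116956 405.80673705]
0.02 [331.94785752 297.17272405] [367.79143008 388.6908962 ]
0.03 [332.35079618 294.07397655] [369.40318471 376.29590622]
0.04 [332.75768337 290.93936135] [371.03073347 363.75744541]
[367.79143008 388.6908962 ]
[439.96871134 441.7117489 ]
[240.55281064 296.47480919]
('brown', array([ 443.8, -212.9]), array([ 44.6, 157.6]), 80.8, 627)
('brown', array([ 630.8, -122.6]), array([ 45.6, 156.1]), 87.9, 511)
('dark', array([506. ,  -8.6]), array([45.2, 47.5]), 79.6, 183)
('dark', array([ 465.9, -421.7]), array([215.6, 160.6]), 4.0, 3237)
('dark', array([ 626.4, -218.8]), array([ 46.3, 102. ]), 85.7, 406)
('grey', array([ 444.2, -103.8]), array([ 44.5, 154.5]), 89.5, 410)
('grey', array([546.2, 217.9]), array([141.8,  57.5]), 83.6, 614)
```

The fingertips appear at z≈0.03 while the readout says 0.006, so the reported z is off by roughly 24 mm. I'll open here and go down gently, watching the force.

play_rows([
  [0,0,0,0,0,0,0],
  [0,0,0,0,0,0,0],
  [0,0,0,0,0,0,0],
  [0,0,0,0,0,0,0],
  [0,0,0,0,0,0,0],
  [0,0,0,0,0,0,0],
  [0,0,0,0,0,0,0],
  [0,0,0,-0.004,0,0,0],
  [0,0,0,-0.004,0,0,0],
  [0,0,0,-0.004,0,0,0],
  [0,0,0,0,0,0,0],
])

```text
time_s: 8.85
position: [0.4272, 0.0048, -0.0062]
tcp_rot: [[0.985, -0.175, -0.001], [-0.175, -0.985, 0.0], [-0.001, -0.0, -1.0]]
force: [0.7, -0.1, -0.1]
opening: 0.998
```

```bash
python3 -c "
from seg import *
st();im=snap('side','side4')
a=cv2.resize(im[200:340,240:400],None,fx=4,fy=4,interpolation=cv2.INTER_CUBIC);cv2.imwrite('pics/z6.png',cv2.convertScaleAbs(a,alpha=2.5))
print((proj('side',(.4275+.175*.0435,.0047+.985*.0435,.006))-[240,200])*4)"
```

```text
8.85 [ 0.4272  0.0048 -0.0062] F [ 0.7 -0.1 -0.1] op 0.998 q [-14.4  38.  118.6   0.   23.4  85.7]
[313.24706021 441.66219271]
```

View pics/z6.png

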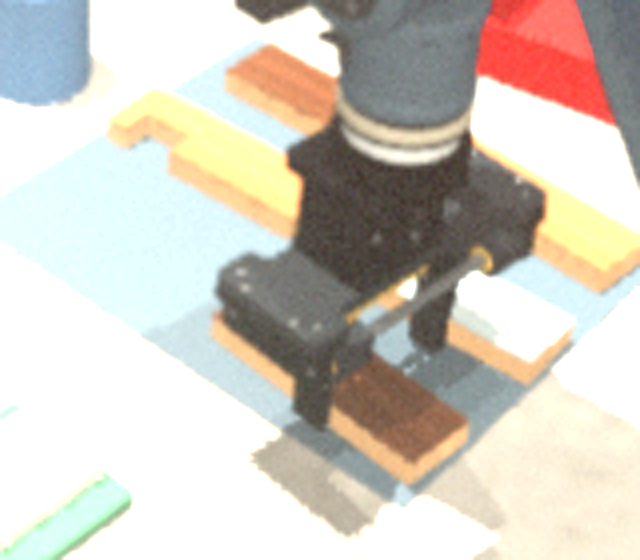

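The open fingers straddle the board, with the near tip at (313,428). That is about 17 mm true height against −6 mm reported, so true z = reported + 0.023.

play_rows([
  [0,0,0,-0.006,0,0,0],
  [0,0,0,-0.004,0,0,0],
  [1,0,0,0,0,0,0],
  [1,0,0,0,0,0,0],
  [1,0,0,0,0,0,0],
  [1,0,0,0,0,0,0],
  [1,0,0,0,0,0,0],
  [1,0,0,0,0,0,0],
  [1,0,0,0,0,0,0],
  [1,0,0,0,0,0,0],
])

```text
time_s: 10.15
position: [0.4276, 0.0047, -0.0157]
tcp_rot: [[0.985, -0.175, 0.0], [-0.175, -0.985, -0.0], [0.0, 0.0, -1.0]]
force: [0.9, 0.4, 0.5]
opening: 0.557
```

play_rows([
  [1,0,0,0.03,0,0,0],
  [1,0,0,0.04,0,0,0],
  [1,0.0104,0.0081,0,0,0,0.164],
  [1,0.0104,0.0081,0,0,0,0.164],
  [1,0.0104,0.0081,0,0,0,0.164],
  [1,0.0104,0.0081,0,0,0,0.164],
  [1,0.0104,0.0081,0,0,0,0.164],
  [1,0.0104,0.0081,0,0,0,0.164],
  [1,0.0104,0.0081,0,0,0,0.164],
  [1,0.0104,0.0081,0,0,0,0.164],
  [1,0.0104,0.0081,0,0,0,0.164],
  [1,0.0104,0.0081,0,0,0,0.164],
])

```text
time_s: 11.65
position: [0.5311, 0.0861, 0.0537]
tcp_rot: [[0.101, 0.995, -0.002], [0.995, -0.101, 0.0], [-0.0, -0.002, -1.0]]
force: [-0.5, -0.9, -1.2]
opening: 0.561
```

```bash
python3 -c "
from seg import *
st();im=snap('side','side5');snap('top','top5')
a=cv2.resize(im[200:350,150:350],None,fx=4,fy=4,interpolation=cv2.INTER_CUBIC);cv2.imwrite('pics/z7.png',cv2.convertScaleAbs(a,alpha=2))"
```

```text
11.65 [0.5311 0.0861 0.0537] F [-0.5 -0.9 -1.2] op 0.561 q [ -2.7  35.2 101.1  -0.   43.8   3.1]
```

View pics/z7.png

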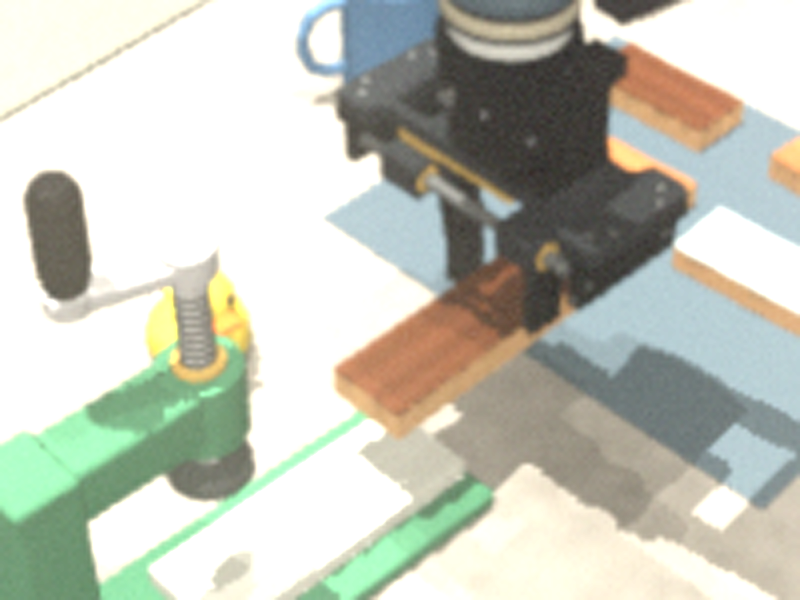

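The board is held level, with its front end's top corners at crop (337,375) and (398,415). I'll check its height.

```bash
python3 -c "
from seg import *
for s,uv in((1,(337,375)),(-1,(398,415))):
  e=np.array([.5417,.1906])+s*.025*np.array([.995,-.101])
  for z in(.07,.08,.09,.1): print(s,z,(proj('side',(*e,z))-[150,200])*4, uv, onz('side',(150+uv[0]/4,200+uv[1]/4),z))
for b in boards(cv2.imread('pics/top5.png')):print(b)"
```

```text
1 0.07 [330.91577573 392.03277532] (337, 375) [0.5728161 0.1765224 0.07     ]
1 0.08 [330.24669091 378.66679923] (337, 375) [0.56569506 0.1837404  0.08      ]
1 0.09 [329.57171379 365.13317956] (337, 375) [0.55857402 0.1909584  0.09      ]
1 0.1 [328.89079803 351.42928009] (337, 375) [0.55145298 0.1981764  0.1       ]
-1 0.07 [394.56179095 441.35592944] (398, 415) [0.52790704 0.17775409 0.07      ]
-1 0.08 [394.26599883 427.9285676 ] (398, 415) [0.52141488 0.18495485 0.08      ]
-1 0.09 [393.9679659  414.32596953] (398, 415) [0.51492273 0.1921556  0.09      ]
-1 0.1 [393.66768532 400.54523881] (398, 415) [0.50843057 0.19935635 0.1       ]
('brown', array([ 443.5, -212.5]), array([ 45.5, 158.2]), 81.2, 645)
('brown', array([ 630.6, -121.7]), array([ 46., 156.]), 87.0, 527)
('dark', array([ 465.9, -421.7]), array([215.6, 160.6]), 4.0, 3226)
('dark', array([ 626.5, -218.8]), array([ 45.8, 101.8]), 85.3, 402)
('grey', array([ 444.1, -102.2]), array([ 47.6, 154.7]), 89.5, 679)
('grey', array([549.7, 250.5]), array([75.7, 57.9]), 84.3, 267)
```

play_rows([
  [1,0,0,-0.017,0,0,0],
  [1,0,0,-0.017,0,0,0],
  [1,0.0022,0.02,0,0,0,0],
  [1,0.0022,0.02,0,0,0,0],
  [1,0.0022,0.02,0,0,0,0],
  [1,0.0022,0.02,0,0,0,0],
  [1,0.0022,0.02,0,0,0,0],
  [1,0.0022,0.0185,0,0,0,0],
  [1,0,0,-0.004,0,0,0],
  [1,0,0,-0.003,0,0,0],
  [1,0,0,0,0,0,0],
])

```text
time_s: 13.12
position: [0.5445, 0.2037, 0.013]
tcp_rot: [[0.108, 0.994, -0.001], [0.994, -0.108, -0.0], [-0.0, -0.001, -1.0]]
force: [-0.2, 1.0, -0.1]
opening: 0.558
```

play_rows([
  [1,0,0,-0.002,0,0,0],
  [1,0,0,-0.0015,0,0,0],
  [1,0,0,0,0,0,0],
])

```text
time_s: 13.5
position: [0.5447, 0.2037, 0.0097]
tcp_rot: [[0.107, 0.994, -0.0], [0.994, -0.107, -0.0], [-0.0, -0.0, -1.0]]
force: [-0.7, -0.6, 0.7]
opening: 0.555
```

play_rows([
  [1,0,0,-0.0015,0,0,0],
  [1,0,0,0,0,0,0],
])

```text
time_s: 13.75
position: [0.5449, 0.2041, 0.0083]
tcp_rot: [[0.107, 0.994, 0.0], [0.994, -0.107, -0.0], [-0.0, 0.0, -1.0]]
force: [-0.5, -0.9, 1.4]
opening: 0.556
```

play_rows([
  [1,0,0,-0.0015,0,0,0],
  [1,0,0,0,0,0,0],
])

```text
time_s: 14.0
position: [0.545, 0.2042, 0.0077]
tcp_rot: [[0.106, 0.994, 0.001], [0.994, -0.106, -0.0], [-0.0, 0.001, -1.0]]
force: [-1.7, -2.8, 6.6]
opening: 0.559
```

Contact with the bed comes at reported z≈0.008. I'll release and go to the grey board.

play_rows([
  [0,0,0,0.001,0,0,0],
  [0,0,0,0,0,0,0],
  [0,0,0,0,0,0,0],
  [0,0,0,0,0,0,0],
  [0,0,0,0.02,0,0,0],
  [0,0,0,0.04,0,0,0],
  [0,-0.01,-0.03,0,0,0,0],
])

```text
time_s: 14.88
position: [0.5385, 0.1757, 0.0707]
tcp_rot: [[0.104, 0.995, 0.009], [0.995, -0.104, 0.001], [0.002, 0.009, -1.0]]
force: [0.3, -1.3, -0.1]
opening: 0.995
```

play_rows([
  [0,-0.0115,-0.0276,0,0,0,-0.149],
  [0,-0.0115,-0.0276,0,0,0,-0.149],
  [0,-0.0115,-0.0276,0,0,0,-0.149],
  [0,-0.0115,-0.0276,0,0,0,-0.149],
  [0,-0.0115,-0.0276,0,0,0,-0.149],
  [0,-0.0115,-0.0276,0,0,0,-0.149],
  [0,-0.0115,-0.0276,0,0,0,-0.149],
  [0,-0.0115,-0.0276,0,0,0,-0.149],
  [0,-0.0115,-0.0276,0,0,0,-0.149],
  [0,-0.0115,-0.0276,0,0,0,-0.149],
  [0,0,0,0,0,0,0],
])

```text
time_s: 16.25
position: [0.4196, -0.1032, 0.0678]
tcp_rot: [[1.0, -0.029, 0.0], [-0.029, -1.0, -0.0], [0.0, 0.0, -1.0]]
force: [-0.4, 0.6, -0.3]
opening: 0.999
```

```bash
python3 -c "
from seg import *
st();im=snap('side','side6');t=snap('top','top6')
for b in boards(t):print(b)
c=bot
m=cv2.inRange(cv2.cvtColor(t,cv2.COLOR_BGR2HSV),(0,110,40),(14,255,109));m[:,:150]=0;m[:,245:]=0;m[:215]=0;m[270:]=0
k=cv2.findContours(m,cv2.RETR_EXTERNAL,cv2.CHAIN_APPROX_NONE)[0];k=max(k,key=cv2.contourArea)
r=cv2.minAreaRect(np.array([onz('top',p[0],.043)[:2]*1000 for p in k.astype(float)],np.float32));print('onbed',r,cv2.boxPoints(r))"
```

```text
16.25 [ 0.4196 -0.1032  0.0678] F [-0.4  0.6 -0.3] op 0.999 q [-28.7  28.5 115.7  -0.   35.8  63. ]
('brown', array([ 443.9, -213.5]), array([ 43.3, 157.2]), 81.0, 253)
('brown', array([ 630.7, -122.6]), array([ 45.7, 156.1]), 87.7, 514)
('dark', array([ 465.9, -421.8]), array([215.7, 160.7]), 4.0, 3235)
('dark', array([549.6, 221.6]), array([140.4,  46.6]), 83.7, 517)
('dark', array([ 626.4, -218.9]), array([ 46., 102.]), 85.3, 404)
onbed ((547.2678833007812, 218.00686645507812), (138.16160583496094, 45.91322326660156), 83.65805053710938) [[516.821   151.88464]
 [562.4532  146.81299]
 [577.7148  284.1291 ]
 [532.0826  289.20074]]
```

The dark board sits within about 2 mm of the bed centre. Now I'll pick up the grey one.

play_rows([
  [0,0,0,-0.04,0,0,0],
  [0,0,0,-0.03,0,0,0],
  [0,0,0,-0.0135,0,0,0],
  [0,0,0,0,0,0,0],
  [1,0,0,0,0,0,0],
  [1,0,0,0,0,0,0],
  [1,0,0,0,0,0,0],
  [1,0,0,0,0,0,0],
  [1,0,0,0,0,0,0],
  [1,0,0,0,0,0,0],
  [1,0,0,0,0,0,0],
])

```text
time_s: 17.73
position: [0.4198, -0.1018, -0.0156]
tcp_rot: [[1.0, -0.026, 0.0], [-0.026, -1.0, -0.0], [0.0, 0.0, -1.0]]
force: [0.5, -0.2, 5.4]
opening: 0.559
```

play_rows([
  [1,0,0,0.03,0,0,0],
  [1,0,0,0.0415,0,0,0],
  [1,0.0112,0.0187,0,0,0,0.149],
  [1,0.0112,0.0187,0,0,0,0.149],
  [1,0.0112,0.0187,0,0,0,0.149],
  [1,0.0112,0.0187,0,0,0,0.149],
  [1,0.0112,0.0187,0,0,0,0.149],
  [1,0.0112,0.0187,0,0,0,0.149],
  [1,0.0112,0.0187,0,0,0,0.149],
  [1,0.0112,0.0187,0,0,0,0.149],
  [1,0.0112,0.0187,0,0,0,0.149],
  [1,0.0112,0.0187,0,0,0,0.149],
])

```text
time_s: 19.23
position: [0.5314, 0.0859, 0.055]
tcp_rot: [[0.102, 0.995, -0.002], [0.995, -0.102, -0.0], [-0.0, -0.002, -1.0]]
force: [0.3, -0.8, -0.4]
opening: 0.556
```

play_rows([
  [1,0,0,0,0,0,0],
  [1,0,0,-0.01,0,0,0],
  [1,0,0,-0.01,0,0,0],
  [1,0,0,0,0,0,0],
])

```text
time_s: 19.73
position: [0.5303, 0.0847, 0.0344]
tcp_rot: [[0.108, 0.994, -0.003], [0.994, -0.108, 0.0], [-0.0, -0.003, -1.0]]
force: [0.7, -1.0, -1.3]
opening: 0.566
```

```bash
python3 -c "
from seg import *
st();im=snap('side','side7')
a=cv2.resize(im[200:350,150:350],None,fx=4,fy=4,interpolation=cv2.INTER_CUBIC);cv2.imwrite('pics/z8.png',cv2.convertScaleAbs(a,alpha=1.5))"
```

```text
19.73 [0.5303 0.0847 0.0344] F [ 0.7 -1.  -1.3] op 0.566 q [ -2.9  37.1 101.7  -0.   41.4   3.4]
```

View pics/z8.png

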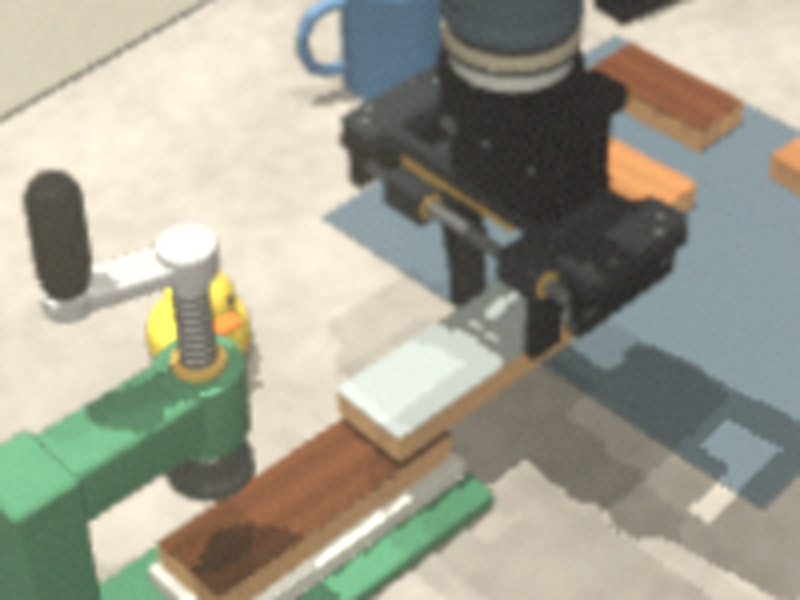

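Dark board sits square on the bed; the grey one is held level above it at (430,390). I'll slide it in and lower.

play_rows([
  [1,0,0,0.003,0,0,0],
  [1,0.0023,0.02,0,0,0,0],
  [1,0.0023,0.02,0,0,0,0],
  [1,0.0023,0.02,0,0,0,0],
  [1,0.0023,0.02,0,0,0,0],
  [1,0.0022,0.02,0,0,0,0],
  [1,0.0022,0.019,0,0,0,0],
  [1,0,0,-0.005,0,0,0],
  [1,0,0,-0.004,0,0,0],
  [1,0,0,0,0,0,0],
])

```text
time_s: 21.02
position: [0.5447, 0.2034, 0.0291]
tcp_rot: [[0.108, 0.994, -0.002], [0.994, -0.108, -0.001], [-0.001, -0.002, -1.0]]
force: [0.2, -1.3, -0.6]
opening: 0.557
```

play_rows([
  [1,0,0,-0.0015,0,0,0],
  [1,0,0,0,0,0,0],
])

```text
time_s: 21.28
position: [0.5454, 0.2038, 0.0282]
tcp_rot: [[0.108, 0.994, -0.0], [0.994, -0.108, -0.0], [-0.0, -0.0, -1.0]]
force: [-0.7, 0.2, -1.3]
opening: 0.559
```

play_rows([
  [1,0,0,-0.0015,0,0,0],
  [1,0,0,0,0,0,0],
])

```text
time_s: 21.52
position: [0.5453, 0.2042, 0.0267]
tcp_rot: [[0.107, 0.994, -0.0], [0.994, -0.107, -0.0], [-0.0, -0.0, -1.0]]
force: [1.6, 0.5, -1.0]
opening: 0.562
```

play_rows([
  [1,0,0,-0.0015,0,0,0],
  [1,0,0,0,0,0,0],
])

```text
time_s: 21.78
position: [0.5455, 0.2042, 0.0255]
tcp_rot: [[0.107, 0.994, 0.0], [0.994, -0.107, -0.0], [0.0, 0.0, -1.0]]
force: [-0.6, -0.8, 0.8]
opening: 0.555
```

play_rows([
  [1,0,0,-0.001,0,0,0],
  [1,0,0,0,0,0,0],
])

```text
time_s: 22.02
position: [0.5455, 0.2043, 0.0255]
tcp_rot: [[0.107, 0.994, 0.001], [0.994, -0.107, -0.0], [0.0, 0.001, -1.0]]
force: [-2.0, -0.7, 7.8]
opening: 0.56
```

play_rows([
  [0,0,0,0.001,0,0,0],
  [0,0,0,0,0,0,0],
  [0,0,0,0,0,0,0],
  [0,0,0,0,0,0,0],
  [0,0,0,0.02,0,0,0],
  [0,0,0,0.025,0,0,0],
  [0,-0.01,-0.031,0,0,0,0],
])

```text
time_s: 22.9
position: [0.5382, 0.1746, 0.0722]
tcp_rot: [[0.104, 0.995, 0.007], [0.995, -0.104, 0.001], [0.002, 0.007, -1.0]]
force: [0.1, -0.8, -0.6]
opening: 1.001
```

play_rows([
  [0,-0.0116,-0.0382,0,0,0,-0.162],
  [0,-0.0116,-0.0382,0,0,0,-0.162],
  [0,-0.0116,-0.0382,0,0,0,-0.162],
  [0,-0.0116,-0.0382,0,0,0,-0.162],
  [0,-0.0116,-0.0382,0,0,0,-0.162],
  [0,-0.0116,-0.0382,0,0,0,-0.162],
  [0,-0.0116,-0.0382,0,0,0,-0.162],
  [0,-0.0116,-0.0382,0,0,0,-0.162],
  [0,-0.0116,-0.0382,0,0,0,-0.162],
  [0,-0.0116,-0.0382,0,0,0,-0.162],
  [0,0,0,0,0,0,0],
])

```text
time_s: 24.28
position: [0.4196, -0.2117, 0.0704]
tcp_rot: [[0.987, -0.16, 0.002], [-0.16, -0.987, -0.001], [0.002, 0.001, -1.0]]
force: [0.8, 0.5, 0.3]
opening: 1.0
```

```bash
python3 -c "
from seg import *
st();t=snap('top','top9')
for b in boards(t):print(b)
for b in boards(t,z=.061):print(b)"
```

```text
24.27 [ 0.4196 -0.2117  0.0704] F [0.8 0.5 0.3] op 1.0 q [-40.4  30.  110.4  -0.   39.5  58.8]
('brown', array([ 630.7, -122.4]), array([ 45.6, 156.1]), 87.7, 515)
('dark', array([ 466. , -421.5]), array([216.3, 160.5]), 3.8, 590)
('dark', array([ 626.4, -218.9]), array([ 46.2, 102. ]), 85.5, 406)
('grey', array([552.2, 221.3]), array([134.6,  48.3]), 83.6, 505)
('brown', array([ 624.5, -119.8]), array([ 44.5, 152. ]), 87.7, 515)
('dark', array([ 464.1, -411.2]), array([210.7, 156.3]), 3.8, 590)
('dark', array([ 620.3, -213.8]), array([45. , 99.4]), 85.5, 406)
('grey', array([548.1, 215. ]), array([131.2,  47.1]), 83.6, 505)
```

play_rows([
  [0,0,0.001,-0.04,0,0,0],
  [0,0,0,-0.03,0,0,0],
  [0,0,0,-0.0155,0,0,0],
  [0,0,0,0,0,0,0],
  [1,0,0,0,0,0,0],
  [1,0,0,0,0,0,0],
  [1,0,0,0,0,0,0],
  [1,0,0,0,0,0,0],
  [1,0,0,0,0,0,0],
  [1,0,0,0,0,0,0],
  [1,0,0,0,0,0,0],
])

```text
time_s: 25.7
position: [0.4195, -0.2079, -0.015]
tcp_rot: [[0.988, -0.156, 0.0], [-0.156, -0.988, -0.0], [0.0, 0.0, -1.0]]
force: [0.5, -0.8, 3.9]
opening: 0.559
```

play_rows([
  [1,0,0,0.035,0,0,0],
  [1,0,0,0.046,0,0,0],
  [1,0.0112,0.0294,0,0,0,0.163],
  [1,0.0112,0.0294,0,0,0,0.163],
  [1,0.0112,0.0294,0,0,0,0.163],
  [1,0.0112,0.0294,0,0,0,0.163],
  [1,0.0112,0.0294,0,0,0,0.163],
  [1,0.0112,0.0294,0,0,0,0.163],
  [1,0.0112,0.0294,0,0,0,0.163],
  [1,0.0112,0.0294,0,0,0,0.163],
  [1,0.0112,0.0294,0,0,0,0.163],
  [1,0.0112,0.0294,0,0,0,0.163],
])

```text
time_s: 27.2
position: [0.531, 0.0873, 0.0651]
tcp_rot: [[0.091, 0.996, -0.001], [0.996, -0.091, 0.0], [-0.0, -0.001, -1.0]]
force: [0.6, -0.2, -1.0]
opening: 0.559
```

play_rows([
  [1,0,0,0,0,0,0],
  [1,0,0,-0.009,0,0,0],
  [1,0,0,0,0,0,0],
  [1,0,0,0,0,0,0],
])

```text
time_s: 27.7
position: [0.5309, 0.0855, 0.0565]
tcp_rot: [[0.099, 0.995, -0.001], [0.995, -0.099, -0.0], [-0.0, -0.001, -1.0]]
force: [0.1, -0.1, -1.0]
opening: 0.561
```

```bash
python3 -c "
from seg import *
st();im=snap('side','side10')
a=cv2.resize(im[200:350,150:350],None,fx=4,fy=4,interpolation=cv2.INTER_CUBIC);cv2.imwrite('pics/z9.png',cv2.convertScaleAbs(a,alpha=1.5))"
```

```text
27.7 [0.5309 0.0855 0.0565] F [ 0.1 -0.1 -1. ] op 0.561 q [ -2.8  34.9 101.1  -0.   44.    2.9]
```

View pics/z9.png

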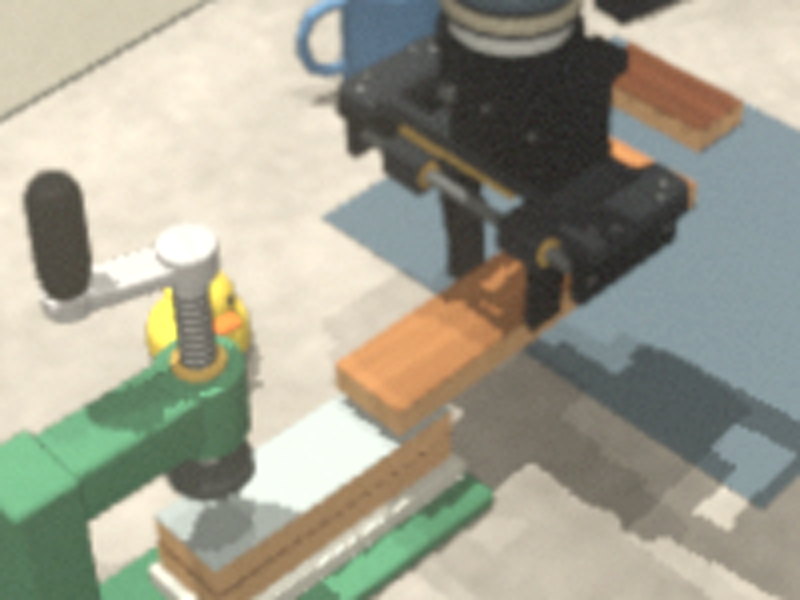

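The two boards are stacked square and the brown one is held level above them at (430,365). I'll slide it in.

play_rows([
  [1,0.0024,0.02,0,0,0,0],
  [1,0.0023,0.02,0,0,0,0],
  [1,0.0023,0.02,0,0,0,0],
  [1,0.0023,0.02,0,0,0,0],
  [1,0.0023,0.02,0,0,0,0],
  [1,0.0022,0.019,0,0,0,0],
  [1,0,0,-0.005,0,0,0],
  [1,0,0,-0.004,0,0,0],
  [1,0,0,0,0,0,0],
])

```text
time_s: 28.88
position: [0.5445, 0.2044, 0.0471]
tcp_rot: [[0.098, 0.995, -0.002], [0.995, -0.098, -0.001], [-0.001, -0.002, -1.0]]
force: [0.5, 0.6, -1.4]
opening: 0.556
```

play_rows([
  [1,0,0,-0.0015,0,0,0],
  [1,0,0,0,0,0,0],
])

```text
time_s: 29.12
position: [0.5452, 0.2048, 0.0462]
tcp_rot: [[0.098, 0.995, -0.0], [0.995, -0.098, -0.0], [-0.0, -0.0, -1.0]]
force: [-0.1, 0.2, -1.0]
opening: 0.557
```

play_rows([
  [1,0,0,-0.0015,0,0,0],
  [1,0,0,0,0,0,0],
])

```text
time_s: 29.38
position: [0.5452, 0.2051, 0.0447]
tcp_rot: [[0.097, 0.995, 0.0], [0.995, -0.097, 0.0], [0.0, 0.0, -1.0]]
force: [0.3, 0.1, -1.4]
opening: 0.558
```

play_rows([
  [1,0,0,-0.0012,0,0,0],
  [1,0,0,0,0,0,0],
])

```text
time_s: 29.62
position: [0.5453, 0.2052, 0.044]
tcp_rot: [[0.097, 0.995, 0.0], [0.995, -0.097, -0.0], [-0.0, 0.0, -1.0]]
force: [-1.4, -0.2, 2.4]
opening: 0.556
```

play_rows([
  [1,0,0,-0.001,0,0,0],
  [1,0,0,0,0,0,0],
])

```text
time_s: 29.88
position: [0.5454, 0.2052, 0.0439]
tcp_rot: [[0.097, 0.995, 0.001], [0.995, -0.097, -0.0], [0.0, 0.001, -1.0]]
force: [-2.7, -0.8, 10.1]
opening: 0.561
```

play_rows([
  [0,0,0,0.001,0,0,0],
  [0,0,0,0,0,0,0],
  [0,0,0,0,0,0,0],
  [0,0,0,0,0,0,0],
  [0,0,0,0.02,0,0,0],
  [0,0,0,0.027,0,0,0],
  [0,-0.01,-0.031,0,0,0,0],
])

```text
time_s: 30.75
position: [0.5381, 0.1756, 0.0926]
tcp_rot: [[0.094, 0.996, 0.007], [0.996, -0.094, 0.001], [0.002, 0.007, -1.0]]
force: [0.3, -0.6, -0.1]
opening: 0.999
```

play_rows([
  [0,0.0086,-0.0296,0,0,0,-0.151],
  [0,0.0086,-0.0296,0,0,0,-0.151],
  [0,0.0086,-0.0296,0,0,0,-0.151],
  [0,0.0086,-0.0296,0,0,0,-0.151],
  [0,0.0086,-0.0296,0,0,0,-0.151],
  [0,0.0086,-0.0296,0,0,0,-0.151],
  [0,0.0086,-0.0296,0,0,0,-0.151],
  [0,0.0086,-0.0296,0,0,0,-0.151],
  [0,0.0086,-0.0296,0,0,0,-0.151],
  [0,0.0086,-0.0296,0,0,0,-0.151],
  [0,0,0,0,0,0,0],
])

```text
time_s: 32.12
position: [0.6221, -0.1242, 0.0904]
tcp_rot: [[0.999, -0.039, 0.001], [-0.039, -0.999, -0.001], [0.001, 0.001, -1.0]]
force: [-0.6, 0.3, -0.3]
opening: 1.0
```

```bash
python3 -c "
from seg import *
st();t=snap('top','top11')
for b in boards(t):print(b)
for b in boards(t,z=.079):print(b)
im=snap('side','side11');cv2.imwrite('pics/z10.png',cv2.convertScaleAbs(im,alpha=1.6))"
```

```text
32.12 [ 0.6221 -0.1242  0.0904] F [-0.6  0.3 -0.3] op 1.0 q [-21.4  37.7  85.6  -0.   56.6  70.9]
('brown', array([554.1, 220.4]), array([127.9,  47.8]), 84.8, 411)
('dark', array([ 465.9, -421.7]), array([215.6, 160.6]), 4.0, 3202)
('brown', array([548. , 211.4]), array([123.1,  46. ]), 84.8, 411)
('dark', array([ 463.2, -406.8]), array([207.6, 154.6]), 4.0, 3202)
```

View pics/z10.png

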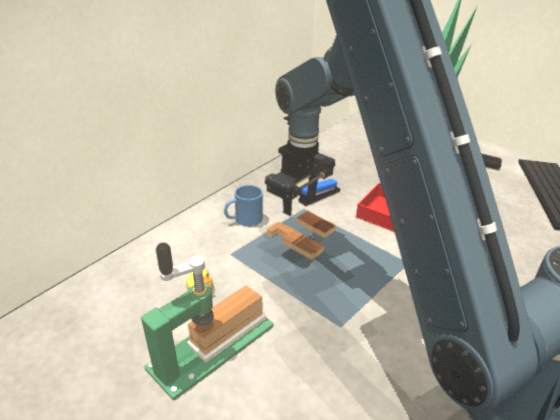

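The stack on the bed is square under the pad. The hand is above the notched board, at (295,240). I'll descend carefully, since the z offset could differ here.

play_rows([
  [0,0,0.001,-0.05,0,0,0],
  [0,0,0,-0.03,0,0,0],
  [0,0,0,-0.015,0,0,0],
  [0,0,0,-0.005,0,0,0],
  [0,0,0,0,0,0,0],
])

```text
time_s: 32.85
position: [0.6217, -0.1206, -0.0088]
tcp_rot: [[0.999, -0.036, 0.001], [-0.036, -0.999, -0.0], [0.001, 0.0, -1.0]]
force: [-0.1, 0.2, 0.3]
opening: 1.002
```

play_rows([
  [0,0,0,-0.0035,0,0,0],
  [0,0,0,-0.002,0,0,0],
  [0,0,0,0,0,0,0],
  [1,0,0,0,0,0,0],
  [1,0,0,0,0,0,0],
  [1,0,0,0,0,0,0],
  [1,0,0,0,0,0,0],
  [1,0,0,0,0,0,0],
  [1,0,0,0,0,0,0],
  [1,0,0,0,0,0,0],
])

```text
time_s: 34.1
position: [0.6211, -0.1208, -0.0149]
tcp_rot: [[0.999, -0.036, -0.0], [-0.036, -0.999, 0.0], [-0.0, -0.0, -1.0]]
force: [0.2, -0.9, -0.0]
opening: 0.558
```

play_rows([
  [1,0,0,0.04,0,0,0],
  [1,0,0,0.05,0,0,0],
  [1,-0.0206,-0.0368,0,0,0,0.013],
  [1,-0.0206,-0.0368,0,0,0,0.013],
  [1,-0.0206,-0.0368,0,0,0,0.013],
  [1,-0.0206,-0.0368,0,0,0,0.013],
  [1,-0.0206,-0.0368,0,0,0,0.013],
  [1,-0.0206,-0.0368,0,0,0,0.013],
  [1,-0.0206,-0.0368,0,0,0,0.013],
  [1,-0.0206,-0.0368,0,0,0,0.013],
  [1,0,0,0,0,0,0],
])

```text
time_s: 35.48
position: [0.4549, -0.4184, 0.0749]
tcp_rot: [[0.998, 0.063, 0.0], [0.063, -0.998, -0.001], [0.0, 0.001, -1.0]]
force: [-0.1, -0.4, -1.1]
opening: 0.559
```

```bash
python3 -c "
from seg import *
st();t=snap('top','top12')
for b in boards(t):print(b)
a=cv2.resize(t[170:320,300:460],None,fx=4,fy=4,interpolation=cv2.INTER_CUBIC);cv2.imwrite('pics/z11.png',cv2.convertScaleAbs(a,alpha=1.6))"
```

```text
35.48 [ 0.4549 -0.4184  0.0749] F [-0.1 -0.4 -1.1] op 0.559 q [-52.9  37.8  88.7  -0.   53.4  33.5]
('brown', array([553.7, 220.5]), array([127.9,  48.6]), 84.8, 504)
('dark', array([ 504.9, -419.5]), array([137.6, 161.6]), 4.5, 1056)
('dark', array([ 626.3, -218.9]), array([ 46. , 102.3]), 85.3, 406)
```

play_rows([
  [1,0.001,0.003,-0.03,0,0,0],
  [1,0,0,-0.03,0,0,0],
  [1,0,0,-0.018,0,0,0],
  [1,0,0,-0.006,0,0,0],
  [1,0,0,0,0,0,0],
])

```text
time_s: 36.15
position: [0.4577, -0.412, -0.0089]
tcp_rot: [[0.998, 0.068, 0.0], [0.068, -0.998, 0.0], [0.0, -0.0, -1.0]]
force: [-0.3, -0.5, 0.2]
opening: 0.559
```

play_rows([
  [0,0,0,0,0,0,0],
  [0,0,0,0,0,0,0],
  [0,0,0,0,0,0,0],
  [0,0,0,0,0,0,0],
  [0,0,0,0.03,0,0,0],
  [0,0,0,0.05,0,0,0],
  [0,0,0,0.02,0,0,0],
  [0,0,0,0,0,0,0],
])

```text
time_s: 37.15
position: [0.4583, -0.4134, 0.0931]
tcp_rot: [[0.998, 0.068, 0.003], [0.068, -0.998, -0.004], [0.003, 0.004, -1.0]]
force: [-0.5, 0.3, -0.8]
opening: 0.999
```

```bash
python3 -c "
from seg import *
st();t=snap('top','top13')
for b in boards(t):print(b)"
```

```text
37.15 [ 0.4583 -0.4134  0.0931] F [-0.5  0.3 -0.8] op 0.999 q [-52.4  36.3  88.3  -0.   55.1  33.7]
('brown', array([553.5, 220.5]), array([127.9,  48.9]), 84.8, 505)
('dark', array([ 484.1, -419.8]), array([179.1, 164.2]), 4.0, 491)
('dark', array([ 626.4, -218.8]), array([ 45.8, 102. ]), 85.3, 403)
```

play_rows([
  [0,0.028,0.0324,0,0,0,-0.025],
  [0,0.028,0.0324,0,0,0,-0.025],
  [0,0.028,0.0324,0,0,0,-0.025],
  [0,0.028,0.0324,0,0,0,-0.025],
  [0,0.028,0.0324,0,0,0,-0.025],
  [0,0.028,0.0324,0,0,0,-0.025],
  [0,0,0,-0.02,0,0,0],
  [0,0,0,-0.04,0,0,0],
  [0,0,0,-0.03,0,0,0],
  [0,0,0,-0.013,0,0,0],
  [0,0,0,0,0,0,0],
])

```text
time_s: 38.58
position: [0.6241, -0.2172, -0.0138]
tcp_rot: [[0.997, -0.082, -0.003], [-0.082, -0.997, 0.002], [-0.003, -0.001, -1.0]]
force: [0.3, -0.4, 0.5]
opening: 1.004
```

play_rows([
  [0,0,0,-0.005,0,0,0],
  [0,0,0,0,0,0,0],
  [1,0,0,0,0,0,0],
  [1,0,0,0,0,0,0],
  [1,0,0,0,0,0,0],
  [1,0,0,0,0,0,0],
  [1,0,0,0,0,0,0],
  [1,0,0,0,0,0,0],
  [1,0,0,0,0,0,0],
])

```text
time_s: 39.7
position: [0.6254, -0.2178, -0.0169]
tcp_rot: [[0.997, -0.082, 0.0], [-0.082, -0.997, -0.0], [0.0, 0.0, -1.0]]
force: [-0.2, 0.4, 0.0]
opening: 0.565
```

play_rows([
  [1,0,0,0.045,0,0,0],
  [1,0,0,0.05,0,0,0],
  [1,-0.023,-0.028,0,0,0,0.021],
  [1,-0.023,-0.028,0,0,0,0.021],
  [1,-0.023,-0.028,0,0,0,0.021],
  [1,-0.023,-0.028,0,0,0,0.021],
  [1,-0.023,-0.028,0,0,0,0.021],
  [1,-0.023,-0.028,0,0,0,0.021],
  [1,-0.023,-0.028,0,0,0,0.021],
  [1,0,0,0,0,0,0],
])

```text
time_s: 40.95
position: [0.4628, -0.4159, 0.0779]
tcp_rot: [[0.998, 0.061, -0.0], [0.061, -0.998, -0.0], [-0.0, 0.0, -1.0]]
force: [0.6, -0.3, -1.1]
opening: 0.561
```

play_rows([
  [1,0,0,-0.03,0,0,0],
  [1,0,0,-0.03,0,0,0],
  [1,0,0,-0.008,0,0,0],
  [1,0,0,0,0,0,0],
])

```text
time_s: 41.45
position: [0.4647, -0.413, 0.0098]
tcp_rot: [[0.998, 0.065, -0.0], [0.065, -0.998, 0.001], [-0.0, -0.001, -1.0]]
force: [-0.2, -0.1, 0.0]
opening: 0.568
```

play_rows([
  [0,0,0,0,0,0,0],
  [0,0,0,0,0,0,0],
  [0,0,0,0,0,0,0],
  [0,0,0,0,0,0,0],
  [0,0,0,0.03,0,0,0],
  [0,0,0,0.05,0,0,0],
  [0,0,0,0.055,0,0,0],
  [0,0,0,0.055,0,0,0],
  [0,0,0,0.055,0,0,0],
  [0,0,0,0.055,0,0,0],
])

```text
time_s: 42.7
position: [0.464, -0.4134, 0.312]
tcp_rot: [[0.998, 0.065, 0.0], [0.065, -0.998, -0.0], [0.0, 0.0, -1.0]]
force: [0.7, -0.6, 0.1]
opening: 0.999
```

play_rows([
  [0,0.007,0.05,0,0,0,0.08],
  [0,0.007,0.05,0,0,0,0.08],
  [0,0.007,0.05,0,0,0,0.08],
  [0,0.007,0.05,0,0,0,0.08],
  [0,0.007,0.05,0,0,0,0.08],
  [0,0.007,0.05,0,0,0,0.08],
  [0,0.007,0.05,0,0,0,0.08],
  [0,0.007,0.05,0,0,0,0.08],
  [0,0.007,0.05,0,0,0,0.08],
  [0,0.007,0.05,0,0,0,0.08],
  [0,0.007,0.05,0,0,0,0.08],
  [0,0.007,0.05,0,0,0,0.08],
])

```text
time_s: 44.2
position: [0.5482, 0.1879, 0.3102]
tcp_rot: [[0.517, 0.856, 0.0], [0.856, -0.517, -0.0], [0.0, 0.0, -1.0]]
force: [0.7, -0.5, -0.0]
opening: 0.998
```

```bash
python3 -c "
from seg import *
st();t=snap('top','top14')
for b in boards(t,amin=60):print(b)
a=cv2.resize(t[170:320,370:460],None,fx=4,fy=4,interpolation=cv2.INTER_CUBIC);b=cv2.resize(t[170:270,120:250],None,fx=4,fy=4)
c=np.zeros((600,360+520,3),np.uint8);c[:,:360]=a;c[:400,360:]=b;cv2.imwrite('pics/z12.png',cv2.convertScaleAbs(c[:,:800],alpha=1.6))
# handle top now
g=t.max(2);m=np.zeros_like(g);m[208:230,138:160]=(g[208:230,138:160]<38)*255
M=cv2.moments(m,True);uv=(M['m10']/M['m00'],M['m01']/M['m00']);print(uv,onz('top',uv,.276),onz('top',uv,.29))"
```

```text
44.2 [0.5482 0.1879 0.3102] F [ 0.7 -0.5 -0. ] op 0.998 q [ 7.9 20.  79.5 -0.  80.4 39. ]
('brown', array([ 401.3, -427.5]), array([45.4, 28.4]), 89.6, 107)
('brown', array([ 538.2, -416.4]), array([51.9, 22.5]), 89.8, 89)
('dark', array([547. , 184.3]), array([51.2, 61.3]), 0.0, 185)
('dark', array([ 465.8, -421.6]), array([215.9, 160.5]), 3.9, 3228)
(153.21428571428572, 222.54761904761904) [0.56896726 0.32795766 0.276     ] [0.56710168 0.32428087 0.29      ]
```

View pics/z12.png

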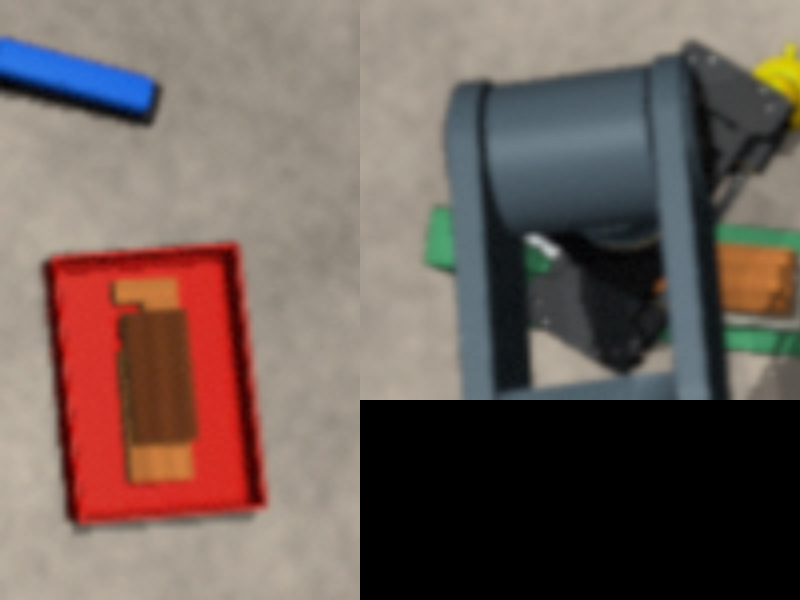

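The tray holds the notched board with the short one on top (crop 155,380). Now to the crank handle.

play_rows([
  [0,0.0065,0.038,0,0,0,0.035],
  [0,0.0065,0.038,0,0,0,0.035],
  [0,0.0065,0.038,0,0,0,0.035],
  [0,0.0065,0.0375,0,0,0,0.035],
  [0,0,0,0,0,0,0],
  [0,0,0,-0.02,0,0,0],
  [0,0,0,-0.02,0,0,0],
  [0,0,0,-0.015,0,0,0],
  [0,0,0,0,0,0,0],
])

```text
time_s: 45.38
position: [0.5735, 0.3366, 0.2536]
tcp_rot: [[0.396, 0.918, -0.003], [0.918, -0.396, -0.001], [-0.003, -0.002, -1.0]]
force: [-0.1, -0.3, 0.3]
opening: 0.996
```

```bash
python3 -c "
from seg import *
st();t=snap('side','side15')
a=cv2.resize(t[200:350,100:300],None,fx=4,fy=4,interpolation=cv2.INTER_CUBIC);cv2.imwrite('pics/z13.png',cv2.convertScaleAbs(a,alpha=1.6))"
```

```text
45.38 [0.5735 0.3366 0.2536] F [-0.1 -0.3  0.3] op 0.996 q [20.8 30.2 71.3 -0.  78.7 44.1]
```

View pics/z13.png

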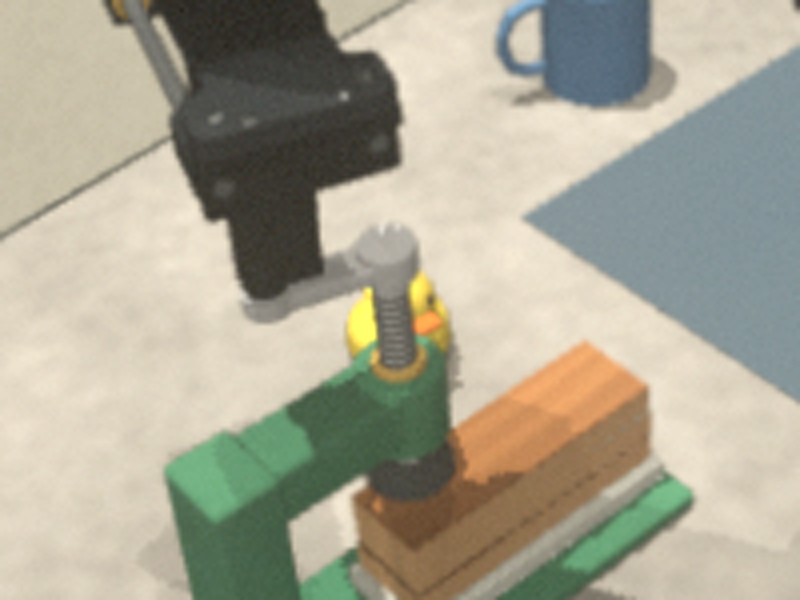

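The near finger hides the handle, as it should if the jaws straddle it. I'll go down a little more and close.

play_rows([
  [0,0,0.001,-0.01,0,0,0],
  [0,0,0,0,0,0,0],
  [1,0,0,0,0,0,0],
  [1,0,0,0,0,0,0],
  [1,0,0,0,0,0,0],
  [1,0,0,0,0,0,0],
  [1,0,0,0,0,0,0],
  [1,0,0,0,0,0,0],
  [1,0,0,0,0,0,0],
  [1,0,0,0,0,0,0],
  [1,0,0,0,0,0,0],
])

```text
time_s: 46.8
position: [0.5741, 0.3388, 0.245]
tcp_rot: [[0.395, 0.919, -0.0], [0.919, -0.395, 0.0], [-0.0, -0.001, -1.0]]
force: [-0.9, 0.4, -0.1]
opening: 0.269
```

play_rows([
  [1,0,0,0,0,0,0],
  [1,0,0,0,0,0,0],
])

```text
time_s: 47.05
position: [0.5741, 0.3388, 0.245]
tcp_rot: [[0.395, 0.919, -0.0], [0.919, -0.395, 0.0], [-0.0, -0.0, -1.0]]
force: [-1.3, 0.4, 0.8]
opening: 0.277
```

```bash
python3 -c "
import numpy as np
a=np.radians(67-20*np.arange(19));p=55*np.c_[np.cos(a),np.sin(a)]
for k,d in enumerate(np.diff(p,axis=0)):print(k,67-20*(k+1),np.round(d/1000,4))"
```

```text
0 47 [ 0.016  -0.0104]
1 27 [ 0.0115 -0.0153]
2 7 [ 0.0056 -0.0183]
3 -13 [-0.001  -0.0191]
4 -33 [-0.0075 -0.0176]
5 -53 [-0.013 -0.014]
6 -73 [-0.017  -0.0087]
7 -93 [-0.019  -0.0023]
8 -113 [-0.0186  0.0043]
9 -133 [-0.016   0.0104]
10 -153 [-0.0115  0.0153]
11 -173 [-0.0056  0.0183]
12 -193 [0.001  0.0191]
13 -213 [0.0075 0.0176]
14 -233 [0.013 0.014]
15 -253 [0.017  0.0087]
16 -273 [0.019  0.0023]
17 -293 [ 0.0186 -0.0043]
```

play_rows([
  [1,0.016,-0.0104,-0.0006,0,0,0],
  [1,0.0115,-0.0153,-0.0006,0,0,0],
  [1,0.0056,-0.0183,-0.0006,0,0,0],
])

```text
time_s: 47.42
position: [0.6068, 0.2937, 0.2432]
tcp_rot: [[0.395, 0.919, -0.003], [0.919, -0.395, 0.0], [-0.001, -0.003, -1.0]]
force: [-8.6, 1.9, 4.9]
opening: 0.273
```

play_rows([
  [1,-0.001,-0.0191,-0.0006,0,0,0],
  [1,-0.0075,-0.0176,-0.0006,0,0,0],
  [1,0,0,0,0,0,0],
])

```text
time_s: 47.8
position: [0.5966, 0.2564, 0.2421]
tcp_rot: [[0.397, 0.918, -0.005], [0.918, -0.397, 0.001], [-0.002, -0.005, -1.0]]
force: [-7.1, 1.7, 3.6]
opening: 0.275
```

```bash
python3 -c "
import numpy as np
from scipy.optimize import least_squares as L
p=np.array([[.5741,.3388],[.6068,.2937],[.5966,.2564]])
s=L(lambda c:np.hypot(*(p-c).T)-.055,[.553,.289]);print(s.x,s.fun)
c=s.x;d=p-c;print(np.degrees(np.arctan2(d[:,1],d[:,0])))
"
```

```text
[0.55198999 0.2884823 ] [-3.88886298e-05  5.78012806e-05 -5.16003101e-05]
[ 66.27892226   5.43795202 -35.72265417]
```

Fitted axis: (0.552, 0.2885), current handle angle −35.7°. I'll carry on round.

play_rows([
  [1,-0.0136,-0.0137,-0.0008,0,0,0],
  [1,-0.017,-0.0087,-0.0006,0,0,0],
  [1,-0.019,-0.0023,-0.0006,0,0,0],
  [1,-0.0186,0.0043,-0.0006,0,0,0],
  [1,-0.016,0.0104,-0.0006,0,0,0],
  [1,-0.0115,0.0153,-0.0006,0,0,0],
  [1,-0.0056,0.0183,-0.0006,0,0,0],
])

```text
time_s: 48.68
position: [0.4971, 0.2818, 0.2383]
tcp_rot: [[0.395, 0.919, 0.0], [0.919, -0.395, -0.001], [-0.001, 0.001, -1.0]]
force: [2.4, -2.0, 2.3]
opening: 0.274
```

play_rows([
  [1,0.001,0.0191,-0.0006,0,0,0],
  [1,0.0075,0.0176,-0.0006,0,0,0],
  [1,0.013,0.014,-0.0006,0,0,0],
  [1,0.017,0.0087,-0.0006,0,0,0],
  [1,0,0,0,0,0,0],
])

```text
time_s: 49.3
position: [0.5391, 0.3423, 0.2359]
tcp_rot: [[0.394, 0.919, 0.005], [0.919, -0.394, -0.0], [0.002, 0.005, -1.0]]
force: [3.5, -2.0, 4.5]
opening: 0.276
```

play_rows([
  [1,0.019,0.0023,-0.0006,0,0,0],
  [1,0.0186,-0.0043,-0.0006,0,0,0],
  [1,0.016,-0.0104,-0.0006,0,0,0],
  [1,0.0115,-0.0153,-0.0006,0,0,0],
  [1,0.0056,-0.0183,-0.0006,0,0,0],
  [1,-0.001,-0.0191,-0.0006,0,0,0],
  [1,-0.0075,-0.0176,-0.0006,0,0,0],
  [1,-0.013,-0.014,-0.0006,0,0,0],
  [1,-0.017,-0.0087,-0.0006,0,0,0],
])

```text
time_s: 50.42
position: [0.5712, 0.2371, 0.2311]
tcp_rot: [[0.395, 0.919, 0.007], [0.919, -0.395, 0.003], [0.005, 0.006, -1.0]]
force: [2.7, 0.6, 5.6]
opening: 0.274
```

play_rows([
  [1,-0.019,-0.0023,-0.0005,0,0,0],
  [1,-0.0186,0.0043,-0.0005,0,0,0],
  [1,-0.016,0.0104,-0.0005,0,0,0],
  [1,-0.0115,0.0153,-0.0005,0,0,0],
  [1,-0.0056,0.0183,-0.0005,0,0,0],
  [1,0.001,0.0191,-0.0006,0,0,0],
  [1,0.0075,0.0176,-0.0006,0,0,0],
  [1,0.013,0.014,-0.0006,0,0,0],
  [1,0.017,0.0087,-0.0006,0,0,0],
  [1,0,0,0,0,0,0],
])

```text
time_s: 51.68
position: [0.5391, 0.3423, 0.2259]
tcp_rot: [[0.394, 0.919, 0.006], [0.919, -0.394, 0.0], [0.002, 0.005, -1.0]]
force: [2.7, -2.7, 5.1]
opening: 0.277
```

```bash
python3 -c "
from seg import *
st();t=snap('side','side16')
a=cv2.resize(t[200:350,100:300],None,fx=4,fy=4,interpolation=cv2.INTER_CUBIC);cv2.imwrite('pics/z14.png',cv2.convertScaleAbs(a,alpha=1.6))"
```

```text
51.67 [0.5391 0.3423 0.2259] F [ 2.7 -2.7  5.1] op 0.277 q [22.5 29.1 77.9 -0.1 72.7 45.7]
```

View pics/z14.png

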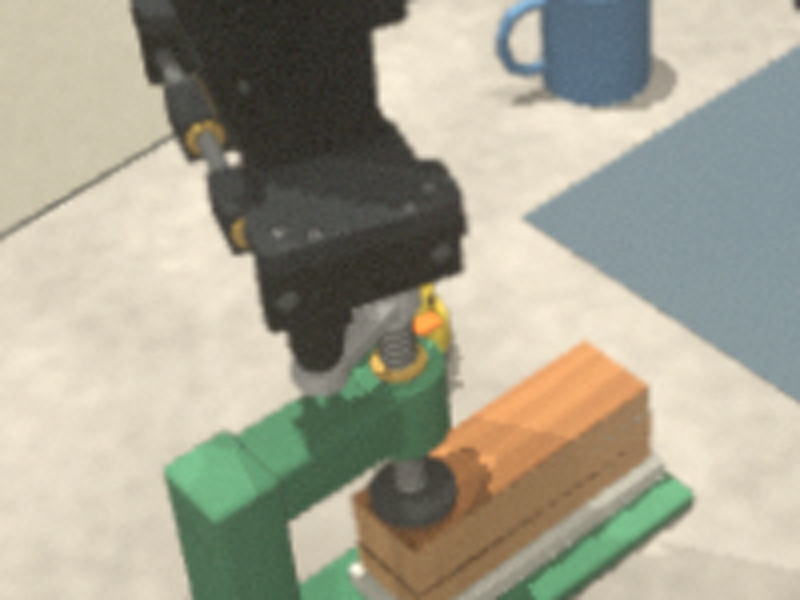

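The pad is lower, a few mm above the top board (410,510), and the crank follows properly. I'll continue more carefully.

play_rows([
  [1,0.019,0.0023,-0.0006,0,0,0],
  [1,0.0186,-0.0043,-0.0006,0,0,0],
  [1,0.016,-0.0104,-0.0006,0,0,0],
  [1,0.0115,-0.0153,-0.0006,0,0,0],
])

```text
time_s: 52.22
position: [0.6, 0.3156, 0.2237]
tcp_rot: [[0.394, 0.919, -0.003], [0.919, -0.394, 0.003], [0.001, -0.003, -1.0]]
force: [-6.3, -0.9, 10.9]
opening: 0.277
```

play_rows([
  [1,0.0056,-0.0183,-0.0006,0,0,0],
  [1,-0.001,-0.0191,-0.0006,0,0,0],
  [1,0,0,0,0,0,0],
])

```text
time_s: 52.6
position: [0.6056, 0.2766, 0.2226]
tcp_rot: [[0.395, 0.919, -0.0], [0.919, -0.395, 0.001], [0.001, -0.0, -1.0]]
force: [-2.1, -3.1, 7.7]
opening: 0.272
```

play_rows([
  [1,-0.0075,-0.0176,-0.0006,0,0,0],
  [1,0,0,0,0,0,0],
])

```text
time_s: 52.85
position: [0.5985, 0.2595, 0.2221]
tcp_rot: [[0.395, 0.919, 0.001], [0.919, -0.395, 0.001], [0.002, 0.001, -1.0]]
force: [-0.7, -1.5, 8.3]
opening: 0.276
```

play_rows([
  [1,-0.0059,-0.0076,0,0,0,0],
  [1,-0.0071,-0.0064,0,0,0,0],
  [1,0,0,0,0,0,0],
])

```text
time_s: 53.22
position: [0.5853, 0.2449, 0.2215]
tcp_rot: [[0.395, 0.919, 0.001], [0.919, -0.395, 0.001], [0.001, 0.001, -1.0]]
force: [0.8, -0.0, 7.5]
opening: 0.274
```

play_rows([
  [1,-0.0081,-0.0051,0,0,0,0],
  [1,-0.0089,-0.0036,-0.0003,0,0,0],
  [1,0,0,0,0,0,0],
])

```text
time_s: 53.6
position: [0.5673, 0.2358, 0.2209]
tcp_rot: [[0.395, 0.919, -0.001], [0.919, -0.395, 0.0], [-0.0, -0.001, -1.0]]
force: [-0.4, -0.7, 6.2]
opening: 0.276
```

play_rows([
  [1,-0.0094,-0.002,-0.0003,0,0,0],
  [1,0,0,0,0,0,0],
])

```text
time_s: 53.85
position: [0.558, 0.2339, 0.2207]
tcp_rot: [[0.395, 0.919, -0.0], [0.919, -0.395, 0.0], [-0.0, -0.001, -1.0]]
force: [-0.0, 0.7, 6.7]
opening: 0.274
```

play_rows([
  [1,-0.0096,-0.0003,-0.0001,0,0,0],
  [1,0,0,0,0,0,0],
])

```text
time_s: 54.1
position: [0.5482, 0.2336, 0.2204]
tcp_rot: [[0.395, 0.919, -0.001], [0.919, -0.395, 0.0], [-0.0, -0.001, -1.0]]
force: [0.1, -0.2, 6.4]
opening: 0.277
```

play_rows([
  [1,-0.0095,0.0013,-0.0001,0,0,0],
  [1,0,0,0,0,0,0],
])

```text
time_s: 54.35
position: [0.5384, 0.2351, 0.2201]
tcp_rot: [[0.395, 0.919, -0.001], [0.919, -0.395, 0.0], [-0.0, -0.002, -1.0]]
force: [-0.5, 0.3, 5.4]
opening: 0.279
```

play_rows([
  [1,-0.0091,0.003,-0.0002,0,0,0],
  [1,0,0,0,0,0,0],
])

```text
time_s: 54.6
position: [0.5293, 0.2383, 0.2198]
tcp_rot: [[0.394, 0.919, -0.002], [0.919, -0.394, 0.001], [-0.0, -0.002, -1.0]]
force: [-0.6, 0.1, 6.8]
opening: 0.276
```

play_rows([
  [1,-0.0085,0.0045,-0.0002,0,0,0],
  [1,0,0,0,0,0,0],
])

```text
time_s: 54.85
position: [0.521, 0.2428, 0.2196]
tcp_rot: [[0.394, 0.919, -0.002], [0.919, -0.394, 0.001], [0.0, -0.002, -1.0]]
force: [0.1, 0.7, 4.8]
opening: 0.276
```

play_rows([
  [1,-0.0076,0.0059,-0.0002,0,0,0],
  [1,0,0,0,0,0,0],
])

```text
time_s: 55.1
position: [0.5138, 0.2487, 0.2193]
tcp_rot: [[0.394, 0.919, -0.001], [0.919, -0.394, 0.001], [0.0, -0.001, -1.0]]
force: [0.2, 1.0, 5.7]
opening: 0.272
```

play_rows([
  [1,-0.0064,0.0071,-0.0002,0,0,0],
  [1,0,0,0,0,0,0],
])

```text
time_s: 55.35
position: [0.5079, 0.2553, 0.2191]
tcp_rot: [[0.394, 0.919, -0.001], [0.919, -0.394, 0.0], [-0.0, -0.001, -1.0]]
force: [0.5, 1.8, 4.7]
opening: 0.277
```

play_rows([
  [1,-0.0051,0.0081,-0.0002,0,0,0],
  [1,0,0,0,0,0,0],
])

```text
time_s: 55.6
position: [0.5031, 0.2629, 0.2189]
tcp_rot: [[0.394, 0.919, -0.0], [0.919, -0.394, -0.001], [-0.001, -0.0, -1.0]]
force: [0.6, -0.7, 5.1]
opening: 0.273
```

play_rows([
  [1,-0.0036,0.0089,-0.0002,0,0,0],
  [1,0,0,0,0,0,0],
])

```text
time_s: 55.85
position: [0.4995, 0.2713, 0.2187]
tcp_rot: [[0.395, 0.919, -0.001], [0.919, -0.395, -0.002], [-0.002, -0.0, -1.0]]
force: [0.8, -2.1, 5.8]
opening: 0.273
```

play_rows([
  [1,-0.002,0.0094,-0.0002,0,0,0],
  [1,0,0,0,0,0,0],
])

```text
time_s: 56.1
position: [0.4973, 0.2802, 0.2185]
tcp_rot: [[0.394, 0.919, -0.001], [0.919, -0.394, -0.003], [-0.003, -0.0, -1.0]]
force: [1.1, -3.8, 5.5]
opening: 0.276
```

Resistance is rising (3.8 N against the motion). I'll use half steps now.

play_rows([
  [1,-0.0004,0.0048,-0.0001,0,0,0],
  [1,0,0,0,0,0,0],
])

```text
time_s: 56.35
position: [0.4968, 0.2842, 0.2183]
tcp_rot: [[0.395, 0.919, -0.002], [0.919, -0.395, -0.004], [-0.004, -0.0, -1.0]]
force: [1.1, -5.7, 6.7]
opening: 0.275
```

play_rows([
  [1,0,0.0035,0,0,0,0],
  [1,0,0,0,0,0,0],
])

```text
time_s: 56.6
position: [0.4967, 0.2873, 0.2183]
tcp_rot: [[0.395, 0.919, -0.002], [0.919, -0.395, -0.005], [-0.005, -0.0, -1.0]]
force: [0.9, -6.5, 7.0]
opening: 0.274
```

play_rows([
  [1,0.0001,0.004,0,0,0,0],
  [1,0,0,0,0,0,0],
])

```text
time_s: 56.85
position: [0.4967, 0.2911, 0.2182]
tcp_rot: [[0.395, 0.919, -0.003], [0.919, -0.395, -0.005], [-0.006, -0.0, -1.0]]
force: [0.9, -6.3, 6.9]
opening: 0.277
```

play_rows([
  [1,0.0004,0.0045,-0.0001,0,0,0],
  [1,0,0,0,0,0,0],
])

```text
time_s: 57.1
position: [0.497, 0.2954, 0.218]
tcp_rot: [[0.395, 0.919, -0.003], [0.919, -0.395, -0.006], [-0.006, -0.0, -1.0]]
force: [0.4, -6.4, 6.1]
opening: 0.267
```

play_rows([
  [1,0.001,0.004,-0.0001,0,0,0],
  [1,0,0,0,0,0,0],
])

```text
time_s: 57.35
position: [0.4976, 0.2992, 0.218]
tcp_rot: [[0.395, 0.919, -0.004], [0.919, -0.395, -0.006], [-0.007, -0.001, -1.0]]
force: [-0.6, -7.2, 6.4]
opening: 0.276
```

play_rows([
  [1,0.0012,0.0045,-0.0001,0,0,0],
  [1,0,0,0,0,0,0],
  [1,0,0,0,0,0,0],
])

```text
time_s: 57.72
position: [0.4986, 0.3035, 0.2178]
tcp_rot: [[0.395, 0.919, -0.004], [0.919, -0.395, -0.006], [-0.007, -0.001, -1.0]]
force: [-0.8, -6.8, 8.2]
opening: 0.275
```

```bash
python3 -c "
from seg import *
st();t=snap('side','side17')
a=cv2.resize(t[200:350,100:300],None,fx=4,fy=4,interpolation=cv2.INTER_CUBIC);cv2.imwrite('pics/z15.png',cv2.convertScaleAbs(a,alpha=1.6))"
```

```text
57.73 [0.4986 0.3035 0.2178] F [-0.8 -6.8  8.2] op 0.275 q [20.5 25.4 86.  -0.3 69.  43.9]
```

View pics/z15.png

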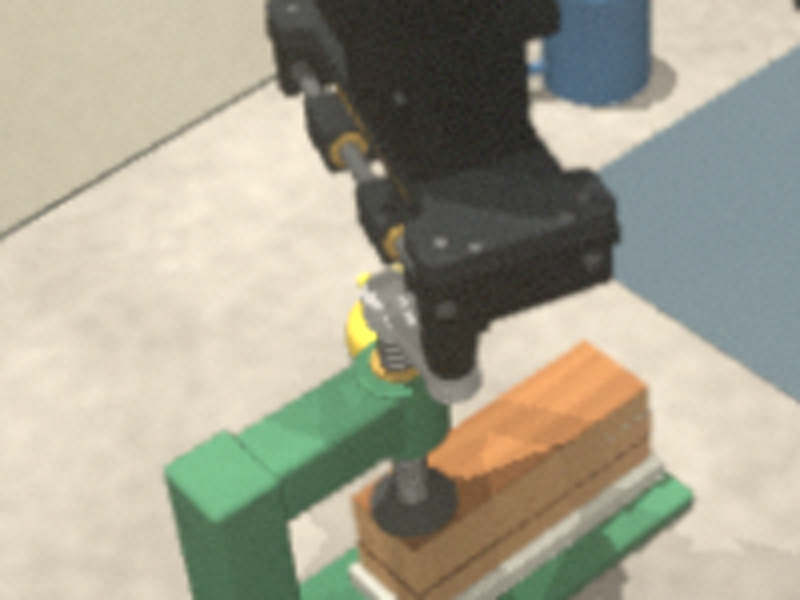

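The pad now sits on the top board (415,510). I'll take a little more to be safely above 20 N.

play_rows([
  [1,0.0017,0.0048,-0.0001,0,0,0],
  [1,0,0,0,0,0,0],
  [1,0,0,0,0,0,0],
])

```text
time_s: 58.15
position: [0.5001, 0.308, 0.2177]
tcp_rot: [[0.395, 0.919, -0.004], [0.919, -0.395, -0.007], [-0.008, -0.001, -1.0]]
force: [-0.6, -8.1, 7.8]
opening: 0.276
```

play_rows([
  [1,0.002,0.0045,-0.0001,0,0,0],
  [1,0,0,0,0,0,0],
])

```text
time_s: 58.4
position: [0.5019, 0.3122, 0.2176]
tcp_rot: [[0.395, 0.919, -0.005], [0.919, -0.395, -0.008], [-0.009, -0.002, -1.0]]
force: [-2.5, -8.1, 8.1]
opening: 0.274
```

Tangential force is 8.4 N, inside the 6 to 10 N window. I'll let go with the jaws part open, because one finger faces the hub, then lift clear.

play_rows([
  [0.57,0,0,0,0,0,0],
  [0.57,0,0,0,0,0,0],
  [0.57,0,0,0,0,0,0],
  [0.57,0,0,0,0,0,0],
  [0.57,0,0,0.01,0,0,0],
  [0.57,0,0,0.03,0,0,0],
  [0.57,0,0,0.05,0,0,0],
  [0.57,0,0,0.03,0,0,0],
  [0.57,-0.02,-0.05,0,0,0,0],
  [0.57,-0.02,-0.05,0,0,0,0],
  [0.57,-0.02,-0.05,0,0,0,0],
  [0.57,0,-0.06,0,0,0,0],
])

```text
time_s: 59.9
position: [0.4422, 0.1055, 0.339]
tcp_rot: [[0.393, 0.92, 0.002], [0.92, -0.393, 0.0], [0.001, 0.001, -1.0]]
force: [1.1, -1.8, 0.3]
opening: 0.428
```

play_rows([
  [0.57,0,-0.05,0,0,0,0],
  [0.57,0,-0.05,0,0,0,0],
  [0.57,0,-0.05,0,0,0,0],
  [0.57,0,0,0,0,0,0],
])

```text
time_s: 60.4
position: [0.444, -0.0468, 0.3388]
tcp_rot: [[0.4, 0.916, 0.002], [0.916, -0.4, -0.001], [-0.0, 0.002, -1.0]]
force: [-0.9, 1.2, 0.2]
opening: 0.431
```

```bash
python3 -c "
from seg import *
st();s=snap('side','side18');t=snap('top','top18')
for b in boards(t,z=.079,amin=60):print(b)
a=cv2.resize(s[200:400,100:300],None,fx=2.9,fy=2.9);b=cv2.resize(t[150:320,130:450],None,fx=1.25*2,fy=2.5)
c=np.zeros((600,800,3),np.uint8);c[:580,:400]=a[:,90:490];c[:340,400:]=cv2.resize(b,(400,340));cv2.imwrite('pics/z16.png',cv2.convertScaleAbs(c,alpha=1.6))
for n,roi in(('side',(150,235,250,330)),):
  pass
# bystander drift
t0=cv2.imread('pics/top0.png')
for nm,(x0,y0,x1,y1),lo,hi in(('duck',(205,170,250,215),(20,150,80),(35,255,255)),('mug',(290,140,335,180),(95,80,40),(125,255,255)),('stap',(360,170,415,205),(100,120,60),(130,255,255))):
  for im in(t0,t):
    m=cv2.inRange(cv2.cvtColor(im[y0:y1,x0:x1],cv2.COLOR_BGR2HSV),lo,hi);M=cv2.moments(m,True);print(nm,M['m00'],round(M['m10']/max(M['m00'],1)+x0,1),round(M['m01']/max(1,M['m00'])+y0,1))"
```

```text
60.4 [ 0.444  -0.0468  0.3388] F [-0.9  1.2  0.2] op 0.431 q [-20.4   6.5  93.6  -0.   79.8   3.2]
('brown', array([ 399.7, -416.5]), array([26.4, 37.3]), 5.9, 84)
('brown', array([ 532.8, -403.2]), array([47.1, 21.7]), 89.8, 86)
('brown', array([547.6, 208.3]), array([116.1,  44.5]), 85.2, 440)
('dark', array([ 463.2, -406.9]), array([207.9, 154.7]), 4.0, 3244)
('dark', array([543.7, 214.4]), array([137.1,  45.7]), 84.0, 117)
('grey', array([557.2, 314.2]), array([49.2, 21.9]), 28.0, 61)
duck 257.0 225.4 192.2
duck 254.0 225.4 192.1
mug 440.0 314.5 159.3
mug 439.0 314.5 159.3
stap 372.0 387.5 188.3
stap 371.0 387.6 188.3
```

```bash
python3 -c "
from seg import *
t=cv2.imread('pics/top18.png');u=proj('top',(.502,.3125,.25)).round().astype(int);print(u)
g=t.max(2);x0,y0=u-14;m=np.zeros_like(g);m[y0:y0+28,x0:x0+28]=(g[y0:y0+28,x0:x0+28]<38)*255
c=max(cv2.findContours(m,0,2)[0],key=cv2.contourArea);M=cv2.moments(c);uv=(M['m10']/M['m00'],M['m01']/M['m00']);print(uv,M['m00'],cv2.boundingRect(c));p=onz('top',uv,.25);print(p,np.degrees(np.arctan2(p[1]-.2885,p[0]-.552)))"
```

```text
[160 248]
(154.18699186991867, 239.04471544715443) 41.0 (146, 237, 16, 5)
[0.52695883 0.33042392 0.25      ] 120.84988165772054
```

```bash
python3 -c "
from seg import *
for n,f in(('top','top18'),('side','side18')):
  im=cv2.imread(f'pics/{f}.png')
  for z in(.225,.25,.278):
    u=proj(n,(.502,.3125,z)).round().astype(int);print(n,z,u,im[u[1],u[0]],end=' ')
  print()
im=cv2.imread('pics/side18.png').max(2)
u=proj('side',(.502,.3125,.25)).astype(int)
print(u);print(im[u[1]-20:u[1]+22:3,u[0]-24:u[0]+26:3])
im=cv2.imread('pics/top18.png').max(2);u=proj('top',(.502,.3125,.25)).astype(int)
print(u);print(im[u[1]-18:u[1]+14:2,u[0]-20:u[0]+22:2])"
```

```text
top 0.225 [163 249] [62 70 60] top 0.25 [160 248] [39 58 25] top 0.278 [158 247] [38 57 26] 
side 0.225 [208 291] [44 58 47] side 0.25 [207 280] [100 106 109] side 0.278 [205 267] [104 130 139] 
[206 280]
[[137 139 139 138 140 140 140 140 140 138 139 137 113  42  41  40  40]
 [140 140 144 142 143 141 138 140 136 136 141 139 118  42  42  40  40]
 [142 140 141 145 145 144 145 141 138 139 141 139 123  41  40  41  40]
 [142 143 146 158 154 152 154 154 143 139 142 141 129  43  41  41  38]
 [141 140 140 153 154 151 155 152 145 148 139 136 137  40  41  43  38]
 [141 138 140 116 149 153 152 102 150 150 151 149 136  44  42  39  40]
 [137 140 164  93  90  92  93 141 149 151 151 153 146  76  42  38  38]
 [134 136 167 138  86  90  82  88  90  91 102 116 130 133  76  55  80]
 [133 132 156 167  89  86  80  65  99 111  88 107  95  89  89  89  84]
 [131 130 121 106  96  72  64  55  73  77  75 129 132 131 123 119 127]
 [132 131 106  99 134  65  68  64  68  60  79 121 132 135 137 134 137]
 [123 109 105 106 112 107  99  92  61  57  84 127 129 132 134 133 132]
 [109 108 107 109 108 106 101  81  78  55  
[... 834 characters left out ...]
2 102  88 121 115  58  57  57  58  60  66  56  57  58  41  27
   32  28   7]
 [102 102 100  97  93 102  91  61  57  58  58  64  85  61  57  57  37  25
   30  27   6]
 [101 101  98  97  87  76  83  77  58  55  55  58  60  64  68  69  61  26
   16   9   5]
 [101 100  99 100 100 103 105 102  99  94  78  75  66  71  75  74  77  72
   54  29  31]
 [100 101 100 102 102 104 105 104 105 105 107 108 105 107 109 105 101 100
   97  97  94]
 [103 104 102 102 100 101 103 103 103 104 107 107 106 106 109 108 106 109
  108 107 104]
 [103 102 101 102 100 100 103 105 105 106 107 106 107 107 107 105 105 105
  105 106 105]
 [100  99  99 101 101 101 103 105 106 104 103 102 105 106 107 106 104 103
  104 107 106]]
```

```bash
python3 -c "
from seg import *
P={}
for n,f,(x0,y0,x1,y1),th in(('top','top18',(165,235,200,275),34),('side','side18',(195,225,250,300),47)):
  g=cv2.imread(f'pics/{f}.png').max(2);m=np.zeros_like(g);m[y0:y1,x0:x1]=(g[y0:y1,x0:x1]<th)*255
  c=max(cv2.findContours(m,0,2)[0],key=cv2.contourArea);M=cv2.moments(c);P[n]=(M['m10']/M['m00'],M['m01']/M['m00']);print(n,P[n],M['m00'],cv2.boundingRect(c))
(o1,d1),(o2,d2)=ray('top',P['top']),ray('side',P['side'])
s=np.linalg.lstsq(np.c_[d1,-d2],o2-o1,rcond=None)[0];a,b=o1+s[0]*d1,o2+s[1]*d2;print(a,b);p=(a+b)/2;print(np.degrees(np.arctan2(p[1]-.2885,p[0]-.552)),np.hypot(p[1]-.2885,p[0]-.552))"
```

```text
top (177.94579945799458, 247.88346883468833) 61.5 (173, 244, 11, 9)
side (225.90388170055454, 265.86506469500927) 270.5 (220, 252, 13, 29)
[0.50294096 0.26472924 0.24884585] [0.50296714 0.26474838 0.24885203]
-154.1513035901331 0.05449862057045928
```

The handle is now at −154°, while I released it at −205°. Either it sprang back or it was dragged, so I'll regrip it and check the load before handing in.

play_rows([
  [0,0.0084,0.0445,0,0,0,-0.1],
  [0,0.0084,0.0445,0,0,0,-0.1],
  [0,0.0084,0.0445,0,0,0,-0.1],
  [0,0.0084,0.0445,0,0,0,-0.1],
  [0,0.0084,0.0445,0,0,0,-0.1],
  [0,0.0084,0.0445,0,0,0,-0.1],
  [0,0.0084,0.0445,0,0,0,-0.1],
  [0,0,0,0,0,0,0],
  [0,0,0,-0.03,0,0,0],
  [0,0,0,-0.03,0,0,0],
  [0,0,0,0,0,0,0],
])

```text
time_s: 61.88
position: [0.4996, 0.2673, 0.2759]
tcp_rot: [[0.893, 0.45, -0.006], [0.45, -0.893, -0.002], [-0.006, -0.001, -1.0]]
force: [-0.7, -0.1, 0.9]
opening: 0.998
```

play_rows([
  [0,0,0,-0.03,0,0,0],
  [0,0,0,-0.02,0,0,0],
  [0,0,0,-0.009,0,0,0],
  [0,0,0,0,0,0,0],
])

```text
time_s: 62.38
position: [0.5026, 0.2678, 0.2196]
tcp_rot: [[0.894, 0.449, 0.001], [0.449, -0.894, 0.0], [0.001, 0.0, -1.0]]
force: [0.9, -0.3, 0.7]
opening: 1.003
```

play_rows([
  [0,0.0005,-0.002,0,0,0,0],
  [1,0,0,0,0,0,0],
  [1,0,0,0,0,0,0],
  [1,0,0,0,0,0,0],
  [1,0,0,0,0,0,0],
  [1,0,0,0,0,0,0],
  [1,0,0,0,0,0,0],
  [1,0,0,0,0,0,0],
  [1,0,0,0,0,0,0],
  [1,0,0,0,0,0,0],
  [1,0,0,0,0,0,0],
  [1,0,0,0,0,0,0],
])

```text
time_s: 63.88
position: [0.503, 0.2654, 0.219]
tcp_rot: [[0.894, 0.448, 0.0], [0.448, -0.894, -0.0], [0.0, 0.001, -1.0]]
force: [1.7, -1.7, -1.2]
opening: 0.277
```

play_rows([
  [1,0,0,0,0,0,0],
])

```text
time_s: 64.0
position: [0.503, 0.2654, 0.219]
tcp_rot: [[0.894, 0.448, 0.0], [0.448, -0.894, -0.0], [-0.0, 0.0, -1.0]]
force: [0.5, -1.5, -0.8]
opening: 0.272
```

play_rows([
  [1,-0.0033,0.009,-0.0002,0,0,0],
  [1,0,0,0,0,0,0],
])

```text
time_s: 64.25
position: [0.4996, 0.2743, 0.2187]
tcp_rot: [[0.894, 0.449, 0.0], [0.449, -0.894, -0.001], [-0.0, 0.001, -1.0]]
force: [1.8, -3.5, -0.0]
opening: 0.275
```

play_rows([
  [1,-0.0017,0.0094,-0.0002,0,0,0],
  [1,0,0,0,0,0,0],
])

```text
time_s: 64.5
position: [0.4978, 0.2835, 0.2185]
tcp_rot: [[0.894, 0.449, -0.0], [0.449, -0.894, -0.001], [-0.001, 0.001, -1.0]]
force: [0.4, -3.9, 0.1]
opening: 0.275
```

play_rows([
  [1,0,0.0096,-0.0002,0,0,0],
  [1,0,0,0,0,0,0],
])

```text
time_s: 64.75
position: [0.4976, 0.2928, 0.2183]
tcp_rot: [[0.894, 0.449, -0.001], [0.449, -0.894, -0.002], [-0.002, 0.001, -1.0]]
force: [1.7, -5.5, 0.9]
opening: 0.276
```

The resistance grows like a spring (3.9, 3.9, 5.5 N at −165, −175 and −185°). To find out if the −154° rest position was loaded, I'll back off in slow steps and read the force while moving.

play_rows([
  [1,0.0003,-0.0048,0.0001,0,0,0],
  [1,0.0005,-0.0048,0.0001,0,0,0],
  [1,0.0007,-0.0047,0.0001,0,0,0],
  [1,0.001,-0.0047,0.0001,0,0,0],
])

```text
time_s: 65.25
position: [0.4997, 0.2745, 0.2187]
tcp_rot: [[0.894, 0.448, -0.001], [0.448, -0.894, 0.0], [-0.001, -0.001, -1.0]]
force: [-1.7, -1.0, 1.7]
opening: 0.272
```

play_rows([
  [1,0.0015,-0.0046,0.0001,0,0,0],
  [1,0.0018,-0.0044,0.0001,0,0,0],
])

```text
time_s: 65.5
position: [0.5031, 0.2654, 0.2189]
tcp_rot: [[0.894, 0.448, -0.001], [0.448, -0.894, 0.0], [-0.001, -0.001, -1.0]]
force: [-3.2, -1.2, 2.2]
opening: 0.271
```

play_rows([
  [1,0.0022,-0.0042,0.0001,0,0,0],
  [1,0.0026,-0.0041,0.0002,0,0,0],
])

```text
time_s: 65.75
position: [0.5081, 0.2571, 0.2191]
tcp_rot: [[0.894, 0.448, -0.001], [0.448, -0.894, -0.0], [-0.001, -0.0, -1.0]]
force: [-4.5, -2.3, 2.0]
opening: 0.274
```

play_rows([
  [1,0.003,-0.0038,0.0001,0,0,0],
  [1,0.0032,-0.0035,0.0002,0,0,0],
])

```text
time_s: 66.0
position: [0.5144, 0.2497, 0.2194]
tcp_rot: [[0.894, 0.448, -0.001], [0.448, -0.894, -0.0], [-0.001, -0.0, -1.0]]
force: [-5.4, -0.9, 1.8]
opening: 0.271
```

play_rows([
  [1,0.0035,-0.0032,0.0001,0,0,0],
  [1,0.0038,-0.003,0.0002,0,0,0],
])

```text
time_s: 66.25
position: [0.5221, 0.2436, 0.2197]
tcp_rot: [[0.894, 0.448, -0.0], [0.448, -0.894, -0.0], [-0.0, -0.0, -1.0]]
force: [-3.9, -1.3, 0.7]
opening: 0.276
```

play_rows([
  [1,0.004,-0.0025,0.0001,0,0,0],
  [1,0.0043,-0.0023,0.0002,0,0,0],
])

```text
time_s: 66.5
position: [0.5307, 0.2388, 0.22]
tcp_rot: [[0.894, 0.448, 0.0], [0.448, -0.894, -0.0], [0.0, 0.0, -1.0]]
force: [-3.3, -1.8, -0.1]
opening: 0.277
```

The zero crossing is at −157° and there is a flat 2.4 N of friction beyond −135°. So the stack carries load up to about −137°, and at the −154° rest the screw held s ≈ f ≈ 2.4 N, about 80 N on the pad. I'll wind up again and release as before.

play_rows([
  [1,-0.0083,0.0048,-0.0002,0,0,0],
  [1,-0.0073,0.0062,-0.0003,0,0,0],
  [1,-0.0062,0.0073,-0.0003,0,0,0],
  [1,-0.0048,0.0083,-0.0003,0,0,0],
  [1,-0.0033,0.009,-0.0002,0,0,0],
])

```text
time_s: 67.12
position: [0.5003, 0.2728, 0.2188]
tcp_rot: [[0.894, 0.449, -0.0], [0.449, -0.894, -0.004], [-0.002, 0.004, -1.0]]
force: [-3.1, -6.4, 1.6]
opening: 0.273
```

play_rows([
  [1,-0.001,0.0047,-0.0001,0,0,0],
  [1,-0.0007,0.0047,-0.0001,0,0,0],
])

```text
time_s: 67.38
position: [0.4982, 0.2821, 0.2185]
tcp_rot: [[0.894, 0.449, -0.001], [0.449, -0.894, -0.005], [-0.003, 0.004, -1.0]]
force: [-2.8, -7.6, 1.8]
opening: 0.27
```

play_rows([
  [1,-0.0002,0.0048,-0.0001,0,0,0],
  [1,0,0.0048,-0.0001,0,0,0],
])

```text
time_s: 67.62
position: [0.4978, 0.2915, 0.2183]
tcp_rot: [[0.894, 0.449, -0.002], [0.449, -0.894, -0.005], [-0.004, 0.004, -1.0]]
force: [-4.6, -7.1, 2.2]
opening: 0.272
```

play_rows([
  [0.4,0,0,0,0,0,0],
  [0.4,0,0,0,0,0,0],
  [0.4,0,0,0,0,0,0],
  [0.4,0,0,0,0,0,0],
  [0.4,0,0,0.01,0,0,0],
  [0.4,0,0,0.03,0,0,0],
  [0.4,0,0,0.05,0,0,0],
  [0.4,0,0,0.04,0,0,0],
  [0.4,0,0,0,0,0,0],
  [0.4,-0.01,-0.05,0,0,0,0],
  [0.4,-0.01,-0.05,0,0,0,0],
  [0.4,-0.01,-0.05,0,0,0,0],
])

```text
time_s: 69.12
position: [0.4672, 0.1429, 0.3478]
tcp_rot: [[0.893, 0.449, -0.001], [0.449, -0.893, 0.001], [-0.001, -0.001, -1.0]]
force: [0.8, 0.4, 0.1]
opening: 0.6
```

play_rows([
  [0.4,0,-0.05,0,0,0,0],
  [0.4,0,-0.05,0,0,0,0],
  [0.4,0,-0.05,0,0,0,0],
  [0.4,0,-0.05,0,0,0,0],
  [0.4,0,0,0,0,0,0],
  [0.4,0,0,0,0,0,0],
])

```text
time_s: 69.88
position: [0.468, -0.0555, 0.348]
tcp_rot: [[0.894, 0.448, -0.001], [0.448, -0.894, 0.002], [-0.0, -0.002, -1.0]]
force: [-0.4, -0.6, -0.7]
opening: 0.597
```

```bash
cat > hc.py <<'E'
from seg import *
st();T={'top':snap('top','top20'),'side':snap('side','side20')}
P={}
for n,(x0,y0,x1,y1),th in(('top',(150,235,200,275),34),('side',(185,225,250,300),47)):
  g=T[n].max(2);m=np.zeros_like(g);m[y0:y1,x0:x1]=(g[y0:y1,x0:x1]<th)*255
  c=max(cv2.findContours(m,0,2)[0],key=cv2.contourArea);M=cv2.moments(c);P[n]=(M['m10']/M['m00'],M['m01']/M['m00']);print(n,P[n],M['m00'],cv2.boundingRect(c))
(o1,d1),(o2,d2)=ray('top',P['top']),ray('side',P['side'])
s=np.linalg.lstsq(np.c_[d1,-d2],o2-o1,rcond=None)[0];a,b=o1+s[0]*d1,o2+s[1]*d2;print(a,b);p=(a+b)/2;print('crank',np.degrees(np.arctan2(p[1]-.2885,p[0]-.552)),np.hypot(p[1]-.2885,p[0]-.552))
for b in boards(T['top'],z=.079,amin=60):print(b)
E
python3 hc.py
```

```text
69.88 [ 0.468  -0.0555  0.348 ] F [-0.4 -0.6 -0.7] op 0.597 q [-20.4   8.5  89.7   0.1  81.9  42.9]
top (177.65840220385672, 247.86225895316804) 60.5 (172, 244, 12, 9)
side (225.7509090909091, 265.9145454545455) 275.0 (220, 252, 13, 29)
[0.50296466 0.2654312  0.24925343] [0.5027861  0.26530064 0.24921119]
crank -154.78301816406554 0.05429929595900588
('brown', array([ 399.3, -412.8]), array([26.4, 43.8]), 5.9, 83)
('brown', array([ 532.8, -403.2]), array([47.1, 21.7]), 89.8, 86)
('brown', array([547.8, 208.5]), array([116.6,  44.9]), 84.8, 445)
('dark', array([ 463.1, -406.8]), array([207.9, 154.6]), 4.0, 3242)
('dark', array([543.7, 214.5]), array([136.7,  45.5]), 84.1, 110)
('grey', array([556.6, 313.9]), array([53.4, 21.9]), 28.0, 63)
```

The crank settles at the same loaded balance point (−154.8°), and the stack, tray and bystanders are in place. Handing in.

```bash
python3 -c "
from h import *
print(bot.hand_in())"
```

```text
the job is handed in; nothing more can be done
None
```

I sorted the boards, wound the press down onto the stack and handed the job in at about 70 s. I don't know the verdict: `hand_in` reports none, and no sensor reads the pad force directly.

- **Boards:** The dark, grey and brown sound boards are stacked on the bed, with their near ends within about 2 mm of where they should be. The notched board and the short one on top of it are in the red tray. No board with a broken corner was present.
- **Bystanders:** The mug, duck and stapler had not moved more than about 0.1 pixel when I compared pictures after the first winding. I did not repeat that comparison after the second winding.
- **Press:** I nipped the crank up to about 7–8 N and let go. It did not stay where I left it. Both times it sprang back, about 50° and then about 28°, and came to rest at the same crank angle.
- **Pad load:** I backed the crank off to check, and the boards only came free about 17° beyond that rest angle. With the 2.4 N running friction, I estimate about 70–80 N on the pad, inside the 20 to 600 N limits.
- **Checks that disagreed:** The reported tool height read about 23 mm too low. The first grasp of the dark board therefore closed above it, without moving it. I corrected for the offset after that. My last picture was also refused by the viewing limit, so the final check came from measurements in the camera images.

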